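Set the bench stop to the setting block

TASK

Slide the setting block in by its tab until it lies under the stop, then take the T-handle driver from its stand, fit it in the slot of the stop screw and screw the stop down (clockwise) until the block just drags beneath it: draw the block back and forth a centimetre or less to feel it, aiming for the stop to bear on it with about 4 N and never forcing it down hard. Leave the block under the stop and the driver standing in the screw, and leave the other things on the bench where they are.

Things in the scene. Friction and masses are not known exactly. Their poses are not given: they have to be found in the camera images.
- jig: Grey steel bench stop bolted to the bench, 110 x 232 mm. Origin on the screw axis at bench level; z up. A channel, floor 10 mm up, 33 mm wide between low rails, runs along its y axis from the open end at y = -175 mm (where the block starts) to an end wall at y = +50 mm. A column at its -x side (x -75 to -51 mm, y -22 to +22) carries an arm over the channel with the screw head on it.
- channel_end (a point): Foot of the channel's end wall (inner face), on the channel's middle line. It moves with the bench stop only.
- screw_top (a point): Centre of the top of the screw head, a 40 mm square steel block, 104 mm above the bench; axes as screw_slot. The head stays at its height: turning it moves only the stop below the arm, 3 mm down per radian clockwise seen from above (19 mm a turn), up when turned back. It turns stiffly (0.06 N m), stays where it is left and has over 4 rad of clockwise travel.
- screw_slot (a point): Centre of the floor of the driver slot in the screw head, on the screw axis, 84 mm above the bench; it turns with the screw. x lies along the slot's long side, z up. The slot is closed at its ends, 26 (x) x 10 mm (y), 20 mm deep, its mouth bevelled by 3 mm.
- spindle: The stop: a steel spindle under the arm on the screw axis, ending in a sprung round-nosed tip 12 mm across that points down. It does not rotate. Origin about 52 mm above the bench, moving down as the screw turns. How far the tip stands out below it differs each time and is not measured: at the start it clears the top of the block by 1 to 7 mm.
- stop_exit (a point): Point on the screw axis under the arm, 58 mm above the bench, whence the stop comes down. Once the tip touches the block it presses with about 2 N per mm of further screwing down. Just dragging is 1.5 to 6.5 N, best about 4; over 10 N is forced. The setting is felt as drag on the block: steel on steel, friction coefficient 0.6 (0.48 to 0.72), under the block and over it alike.
- block: Steel setting block: bar 30 (x) x 150 (y) x 16 mm (z), 0.45 kg, origin at the centre of its underside, lying in the channel, y axis along the bench stop's. Loose, it slides with the friction of its weight; pressed by the tip with N newtons its drag grows in the ratio (4.4 + 2 N) / 4.4. Its top is 26 mm above the bench.
- block_nose (a point): Middle of the block's inner (+y) end, which starts short of the stop. The block is under the stop when the nose is at least 10 mm past the screw axis along the channel (25 mm is good); at 50 mm it meets the end wall.
- block_grip (a point): Centre of the block's upright tab near its outer (-y) end, 140 mm from the nose: 28 (x) x 12 (y) x 50 mm (z), 51 mm above the bench, tab top 76 mm. Grasp it here from above across its 12 mm. Same axes as the block.
- driver_grip (a point): Centre of the driver's wooden T-bar, 70 (x) x 14 (y) x 18 mm (z), 64 mm above the blade's tip; z up. The T-bar and the blade's width both lie along x; the round shank below it is 14 mm thick. Grasp it here across its 14 mm. The driver weighs 0.14 kg and stands by itself in its stand and in the screw's slot.
- driver_tip (a point): Lower end of the driver's steel blade: 24 (x) x 8 mm (y), 22 mm long, its last 6 mm stepped down to 21.5 x 6.3 and 19 x 4.5 mm. Fully in the screw it lies on the floor of the slot. Same axes as driver_grip.
- stand: Wooden driver stand fixed to the bench, 60 x 50 x 30 mm, origin at the centre of its underside; the driver's blade stands 20 mm deep in the slot in its top.
- clamp: Bystander (sizes in mm): cast steel C-clamp lying flat, 100 x 120 x 20; origin at the underside. Leave it alone.
- cap: Bystander (sizes in mm): red plastic fuel cap, 50 across, 37 high; origin at the underside. Leave it alone.
- kicker: Bystander (sizes in mm): aluminium kick-start lever lying flat, 165 long, 24 high, origin at its boss; origin at the underside. Leave it alone.
- ashtray: Bystander (sizes in mm): white ceramic ashtray of bolts, 96 across, 24 high; origin at the underside. Leave it alone.
- file: Bystander (sizes in mm): steel file with wooden handle, 300 long, 22 high; origin at the underside. Leave it alone.
- spanner: Bystander (sizes in mm): open-ended spanner lying flat, about 180 long; origin at the underside. Leave it alone.
- grease: Bystander (sizes in mm): small grease tin, 60 across, 70 high; origin at the underside. Leave it alone.
Not all that is in view belongs to the job. What is shaped like the block but yellow is not meant. There is more than one size of the part that bears driver_grip; the job needs the smaller.

How it is judged:
On the way, in this order (a step that is already met when the one before it is completed fails the run):
1. the setting block lies under the stop (y of block_nose in the frame of jig above 0.01 m), for 0.2 s.
2. the driver stands fully in the slot of the screw (distance between driver_tip and screw_slot below 0.007 m and angle between driver_tip's own z axis and vertical below 0.2 rad and y of block_nose in the frame of jig above 0.01 m), for 0.2 s.
3. the block is drawn along while the stop drags on it with 1.5 to 6.5 N (all of step 2 and contact force between spindle and block between 1.5 and 6.5 N and linear speed of block above 0.003 m/s), for 0.1 s.
At the end, for the whole second after the job is handed in: The block lies at rest under the stop (nose at least 10 mm past the screw axis along the channel), the stop presses on it with 1.5 to 6.5 N, and the driver stands in the screw's slot (tip within 7 mm of the slot floor, less than 0.2 rad off upright), released (all of step 2 and contact force between spindle and block between 1.5 and 6.5 N and linear speed of block below 0.005 m/s and linear speed of driver below 0.02 m/s); the robot touches nothing.
It fails at once if the stop is forced down on the block (over 10 N) (contact force between spindle and block above 10 N).
It fails at once if a bystander is moved more than 25 mm (distance of any of clamp, cap, kicker, ashtray, file, spanner, grease from where it was at the start of the episode above 0.025 m).
It also fails if it takes over 72 s, if anything falls off the work surface, if the arm or the gripper's body presses on something with over 40 N, if the wrist force passes 120 N, or if a joint passes its speed limit or range.

ROBOT

A 6-joint arm with a two-finger parallel gripper is mounted at the origin on the work surface. World frame = base frame: x ahead of the robot, y to its left, z up, the work surface at z = 0. Lengths are in m, angles in rad, forces in N, time in s.
With the tool pointing down it reaches from about 0.375 to 0.925 m from the base axis. Payload 5.7 kg.
Tool frame: the origin (TCP) lies midway between the tips of the shut fingers; the grasp point (between the pads) lies 19 mm behind it; z points along the fingers, y is the line along which they close (so a half turn about z gives the same grasp; the last joint's range is limited). The gripper opens to 85 mm and grips with 20 to 120 N. Pads are 22 mm wide; open, the fingers measure 114 mm over their backs; the gripper's body (76 mm by 85 mm) begins 54 mm behind the grasp point. The pads swing forward as they close: fully open they stand 13 mm farther back than shut.
Start: joints at [-1.283, 0.359, 1.51, -0, 1.272, -0.115], TCP at [0.235, -0.552, 0.195] pointing down, gripper open.
Joint ranges: [-2.97, 2.97], [-1.01, 2.36], [0.21, 2.38], [-0.96, 4.11], [0.2, 2.71], [-2.98, 2.98]. Speed limits (rad/s): [2.39, 2.39, 3.14, 3.14, 3.14, 3.14].

INTERFACE

Orientations are given as a rotation vector (axis times angle).
In Python, from plant import state, grab_frame, job_done gives the robot as it stands. The module is installed in compiled form; this text tells all that it offers.
- The arm moves only by the tool carry_out, never from a script. Its argument "rows" is a list of rows, each a list of 7 numbers: the shift along the tool's x, y, z normalised to -1 to 1, where 1 is 25 mm, then the turn, a rotation vector about the tool's x, y, z normalised to -1 to 1, where 1 is 180 degrees, then the opening, from -1 (shut) to 1 (fully open), so that 0 is half open. In form: [[dx, dy, dz, ax, ay, az, fingers], ...]. A call has 1 to 5 rows; each row shifts and turns the commanded pose from where the row before left it, along the tool's axes as they then stand; what a row does not reach is not made up. A row lasts 1/12 s, in which the tool goes at most 41.7 mm and 7.16 degrees, less where a joint would pass 70% of its speed; a pose out of reach is approached as far as the arm can. A call with a number of a shift or a turn outside -1 to 1 is refused whole. A call with a gripper value outside its range is refused whole. The fingers move at their own pace and stop on an object; "squeeze" is the grip in N (left out, the last holds). Time passes only in rows, so rows that do not move let the fingers close. It gives the time, the measured TCP pose, the force, the opening and the grip force at its end, in the units of the state.
- state(): the state, without advancing time (a new reading comes with each control period).
- grab_frame(name): name is "scene" or "side" or "wrist"; returns a dict with "pixels" (384x512x3 uint8, red, green, blue), "vfov" (degrees; the focal length in pixels is half the picture's height over the tangent of half this angle, whatever the lens; pixels are square), "cx", "cy" (the principal point, pixels), "distortion" ([k1, k2, p1, p2, k3] as OpenCV has them; the pictures are not rectified), "world_from_camera" (4x4, takes a point from camera to world coordinates); the wrist camera has in their place "mount" (4x4, takes a point from camera to tool coordinates, whose origin is the TCP and whose axes are the flange's). Camera axes: x right, y down, z forward; pixel columns grow to the right and rows downward; lengths in m; the calibration is good to about 2 mm. A picture is of the moment at which its call begins: read the wrist's pose just before it. There is no depth.
- job_done(): hands the job in; it is judged then, once.
The state is a dict: "time_s": time; "qpos": joint angles; "qvel": joint speeds; "tau": joint torques, N m; "ee_pos": TCP position; "orientation": TCP orientation; "wrist_force": force on the tool from outside, world axes, zero at the start; "torque": the same for the moment, N m; "grip_width": finger opening in m; "grasp_force": force on a finger pad.
Only numpy, scipy, OpenCV 4.12 (cv2) and the standard library are available. Lean on these libraries where they do the work, as an engineer would, in place of code of your own. Each camera call takes 0.05 s, during which the arm holds its last target. There are 200 camera calls.

## Working session

There is one attempt and no reset: what is moved stays moved. The work goes in short steps, Python scripts to look and compute and a tool call to move; the robot and the scene stay as the last step left them, time stands still between calls to the robot, and variables do not carry over. Pictures are saved under pics/ and viewed, at most 10 in all, crops included, and the job is handed in when it is done.

Besides the shell and the picture viewer there is one more tool, called after "Request:" as name(argument=value, ...), one argument or row to a line, values as JSON. carry_out: Moves the arm, as the interface text tells. Scaled input: -1 to 1 covers 25 mm each way for a shift and 180 degrees each way for a turn. Its arguments: {"type":"object","properties":{"rows":{"type":"array"},"squeeze":{"type":"number"}},"required":["rows"]}

```bash
mkdir -p pics
cat > h.py <<'E'
import numpy as np, cv2, pickle
from scipy.spatial.transform import Rotation as R
from plant import state, grab_frame
def tool(s):
    T=np.eye(4); T[:3,:3]=R.from_rotvec(s["orientation"]).as_matrix(); T[:3,3]=s["ee_pos"]; return T
def snap(name,tag):
    s=state(); f=grab_frame(name)
    f["T"]=f["world_from_camera"] if "world_from_camera" in f else tool(s)@f["mount"]
    f["T"]=np.array(f["T"]); pickle.dump(f,open(f"{tag}.pkl","wb"))
    cv2.imwrite(f"pics/{tag}.png",f["pixels"][:,:,::-1]); return f
def KD(f):
    h=f["pixels"].shape[0]; fl=h/2/np.tan(np.radians(f["vfov"])/2)
    return np.array([[fl,0,f["cx"]],[0,fl,f["cy"]],[0,0,1]]),np.array(f["distortion"],float)
def pix2w(f,uv,z):
    K,D=KD(f); n=cv2.undistortPoints(np.array(uv,float).reshape(-1,1,2),K,D).reshape(-1,2)
    d=np.c_[n,np.ones(len(n))]@f["T"][:3,:3].T; o=f["T"][:3,3]
    return o+d*((np.broadcast_to(z,len(n))-o[2])/d[:,2])[:,None]
def w2pix(f,P):
    K,D=KD(f); Ti=np.linalg.inv(f["T"]); r,_=cv2.Rodrigues(Ti[:3,:3])
    return cv2.projectPoints(np.array(P,float).reshape(-1,1,3),r,Ti[:3,3],K,D)[0].reshape(-1,2)
def load(t): return pickle.load(open(f"{t}.pkl","rb"))
E
python3 - <<'E'
from h import *
a=snap("scene","sc1");b=snap("side","si1")
cv2.imwrite("pics/sc1b.png",cv2.resize(a["pixels"][:,:,::-1],(800,600),interpolation=cv2.INTER_CUBIC))
cv2.imwrite("pics/si1b.png",cv2.resize(b["pixels"][:,:,::-1],(800,600),interpolation=cv2.INTER_CUBIC))
for f in(a,b): print(f["T"].round(3),f["vfov"],f["distortion"])
s=state();print(s);
E
```

```text
[[ 0.398  0.682 -0.614  1.399]
 [ 0.917 -0.283  0.281 -0.382]
 [ 0.018 -0.675 -0.738  1.132]
 [ 0.     0.     0.     1.   ]] 44.85258285931374 [-0.11159891  0.          0.          0.          0.        ]
[[-0.988 -0.098  0.116  0.403]
 [-0.151  0.576 -0.803  1.058]
 [ 0.012 -0.811 -0.584  0.845]
 [ 0.     0.     0.     1.   ]] 43.112873743869145 [-0.10464088  0.          0.          0.          0.        ]
{'time_s': 0.1, 'qpos': array([-1.28310289e+00,  3.59423996e-01,  1.51136290e+00, -7.84839368e-06,
        1.27254018e+00, -1.15096607e-01]), 'qvel': array([-3.01581903e-04,  8.95521147e-05, -2.63092608e-03, -8.73656002e-04,
        2.37878403e-03,  4.41352965e-04]), 'tau': array([-3.80205938e-04, -5.28652954e+01, -2.79349530e+01, -3.17545891e-04,
        5.00219758e-03, -2.30213305e-05]), 'ee_pos': array([ 0.2349808 , -0.55129939,  0.19452835]), 'orientation': array([-3.07640314e+00, -6.28090769e-01,  2.46422448e-04]), 'wrist_force': array([ 0.17891777, -0.45438073,  0.69544421]), 'torque': array([-0.06338002,  0.01707808,  0.02999634]), 'grasp_force': 0.0, 'grip_width': 0.08511975440750154}
```

View pics/sc1b.png

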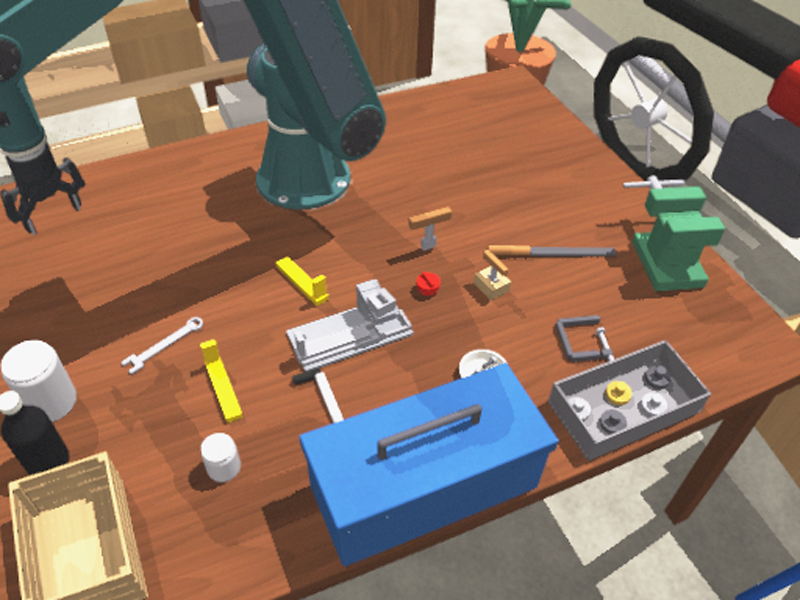

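View pics/si1b.png

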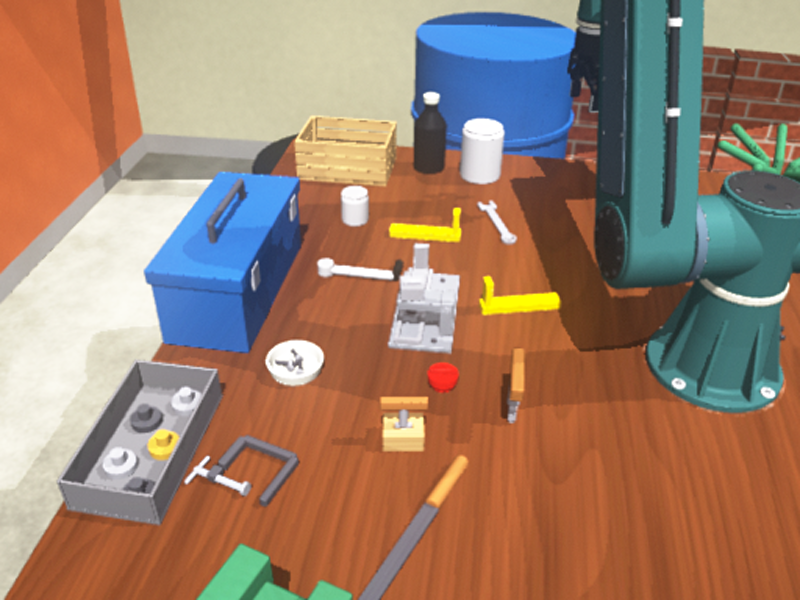

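The scene view shows the grey jig near (350,325), with its tab at the left (300,340) and the screw head at (375,297). There are two T-handles, at (430,225) and in the wooden stand at (490,270). The stand one looks smaller, and I'll confirm that in the crops. The yellow L-shaped bars at (300,280) and (220,380) are decoys.

Run:
```python
from h import *
for t,(x,y,w,h) in dict(sc1=(176,125,160,120),si1=(232,150,120,150)).items():
    f=load(t);c=f["pixels"][y:y+h,x:x+w,::-1];k=5 if t=="sc1" else 4
    cv2.imwrite(f"pics/{t}c.png",cv2.resize(c,None,fx=k,fy=k,interpolation=cv2.INTER_CUBIC))
```

```text
(no output)
```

View pics/sc1c.png

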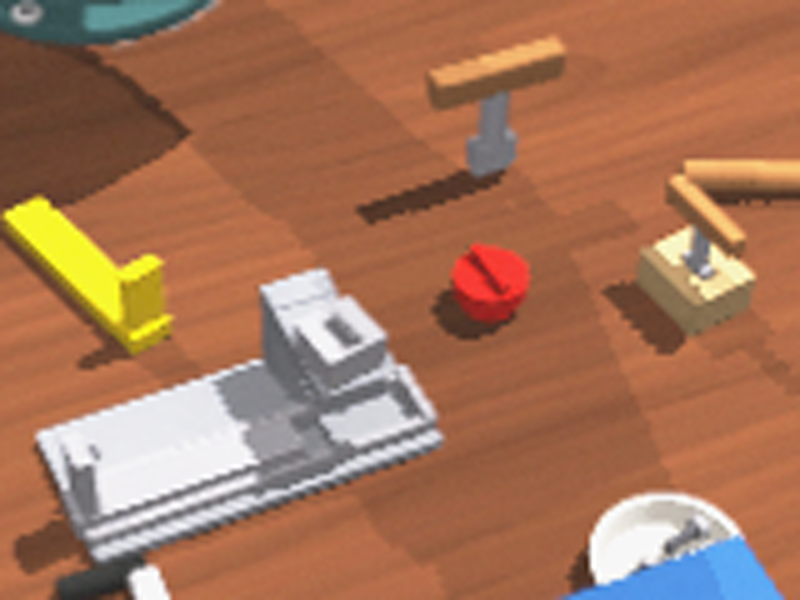

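View pics/si1c.png

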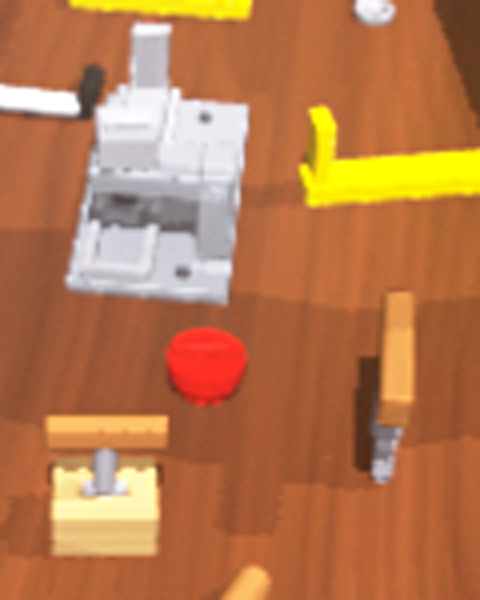

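Run:
```python
from h import *
a=load("sc1");b=load("si1")
A=lambda p:np.array(p)/5+[176,125]-0.4
B=lambda p:np.array(p)/4+[232,150]-0.4
def pr(n,f,p,z): print(n,(pix2w(f,p,z)*1000).round(0)[:,:2].tolist())
pr("sc base",a,A([[98,560],[440,440],[40,445]]),0)
pr("sc head",a,A([[295,313],[340,295],[387,345],[335,362]]),.104)
pr("sc slot",a,A([[343,329]]),.104)
pr("sc tab top",a,A([[65,440],[95,455]]),.076)
pr("si base",b,B([[68,290],[228,301]]),0)
pr("si tab top",b,B([[132,27],[169,27]]),.076)
pr("si head",b,B([[97,130],[160,135],[170,103]]),.104)
pr("sc bar small top",a,A([[673,177],[743,243]]),.083)
pr("si bar small top",b,B([[47,418],[167,418]]),.083)
pr("sc bar big",a,A([[430,75],[560,42]]),.083)
pr("si bar big",b,B([[400,293],[396,400]]),.083)
```

```text
sc base [[565.0, -185.0], [558.0, 45.0], [465.0, -189.0]]
sc head [[512.0, -34.0], [508.0, -3.0], [557.0, 7.0], [557.0, -27.0]]
sc slot [[535.0, -12.0]]
sc tab top [[530.0, -188.0], [548.0, -175.0]]
si base [[564.0, 40.0], [455.0, 33.0]]
si tab top [[552.0, -185.0], [524.0, -190.0]]
si head [[552.0, -5.0], [510.0, -6.0], [507.0, -46.0]]
sc bar small top [[475.0, 247.0], [546.0, 260.0]]
si bar small top [[541.0, 255.0], [474.0, 244.0]]
sc bar big [[324.0, 141.0], [326.0, 239.0]]
si bar big [[345.0, 109.0], [345.0, 208.0]]
```

The driver in the stand has a 70 mm bar, measured as about 71 mm. The free-standing one is about 98 mm, so the stand driver at side-crop (105,430) is the one meant. The screw axis is at about (533,-15) mm with the jig's y axis along world +y, and the tab is at about (538,-182). I'll go above the tab.

Request:
carry_out(
  rows=[
    [0,0,0,0,0,0.0395,1],
    [0,0,0,0,0,0.0395,1],
    [0,0,0,0,0,0.0395,1],
    [0.628,-0.724,0,0,0,0,1],
    [0.628,-0.724,0,0,0,0,1],
  ],
)

```text
time_s: 0.52
ee_pos: [0.265, -0.5149, 0.1947]
orientation: [-3.141, -0.044, 0.001]
wrist_force: [0.1, 0.1, -0.7]
grip_width: 0.0857
grasp_force: 0.0
```

Request:
carry_out(
  rows=[
    [0.628,-0.724,0,0,0,0,1],
    [0.628,-0.724,0,0,0,0,1],
    [0.628,-0.724,0,0,0,0,1],
    [0.628,-0.724,0,0,0,0,1],
    [0.628,-0.724,0,0,0,0,1],
  ],
)

```text
time_s: 0.93
ee_pos: [0.3415, -0.4206, 0.1949]
orientation: [-3.14, -0.048, 0.001]
wrist_force: [-0.1, 0.6, 0.2]
grip_width: 0.0852
grasp_force: 0.0
```

Request:
carry_out(
  rows=[
    [0.628,-0.724,0,0,0,0,1],
    [0.628,-0.724,0,0,0,0,1],
    [0.628,-0.724,0,0,0,0,1],
    [0.628,-0.724,0,0,0,0,1],
    [0.628,-0.724,0,0,0,0,1],
  ],
)

```text
time_s: 1.35
ee_pos: [0.4172, -0.3278, 0.1949]
orientation: [-3.14, -0.048, 0.001]
wrist_force: [-0.7, -0.9, 0.3]
grip_width: 0.0854
grasp_force: 0.0
```

Request:
carry_out(
  rows=[
    [0.628,-0.724,0,0,0,0,1],
    [0.628,-0.724,0,0,0,0,1],
    [0.628,-0.724,0,0,0,0,1],
    [0.628,-0.724,0,0,0,0,1],
    [0.628,-0.724,0,0,0,0,1],
  ],
)

```text
time_s: 1.77
ee_pos: [0.4929, -0.235, 0.1949]
orientation: [-3.141, -0.048, 0.001]
wrist_force: [-0.1, -0.6, -0.1]
grip_width: 0.0851
grasp_force: 0.0
```

Request:
carry_out(
  rows=[
    [0.6,-0.6,0,0,0,0,1],
    [0.6,-0.6,0,0,0,0,1],
    [0,0,0,0,0,0,1],
  ],
)

```text
time_s: 2.02
ee_pos: [0.5236, -0.2027, 0.195]
orientation: [-3.14, -0.052, -0.001]
wrist_force: [0.1, -0.4, -0.4]
grip_width: 0.0856
grasp_force: 0.0
```

Run:
```python
from h import *
f=snap("wrist","w1")
cv2.imwrite("pics/w1b.png",cv2.resize(f["pixels"][:,:,::-1],(800,600),interpolation=cv2.INTER_CUBIC))
print(f["mount"],f["T"].round(3))
```

```text
[[-2.33481647e-04 -9.48742285e-01 -3.16050664e-01  8.13615677e-02]
 [ 9.99998952e-01 -6.73156827e-04  1.28198099e-03 -3.33258287e-04]
 [-1.42902124e-03 -3.16050033e-01  9.48741448e-01 -1.78733751e-01]
 [ 0.00000000e+00  0.00000000e+00  0.00000000e+00  1.00000000e+00]] [[ 0.033 -0.949 -0.315  0.605]
 [-0.999 -0.031 -0.01  -0.2  ]
 [-0.     0.315 -0.949  0.374]
 [ 0.     0.     0.     1.   ]]
```

View pics/w1b.png

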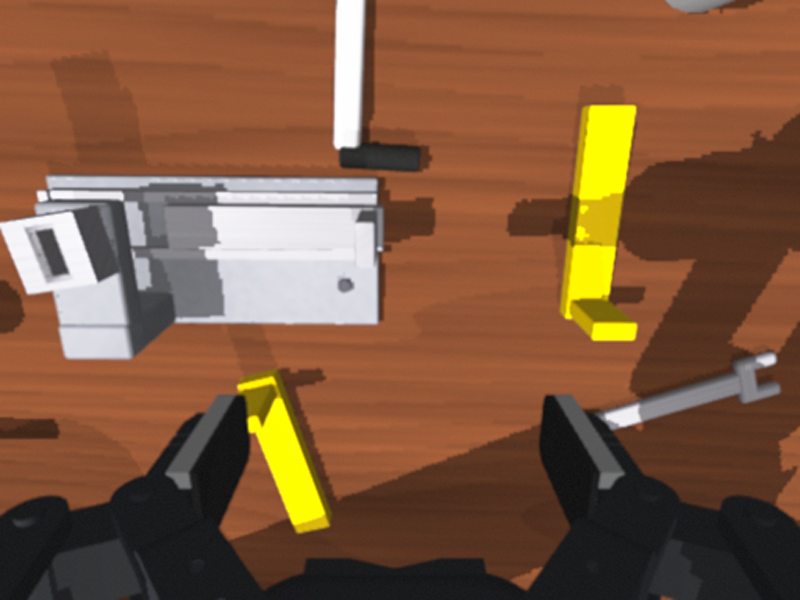

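The wrist view shows the tab top at about (357–374, 210–265), the screw head top with corners near (2,222), (72,211), (97,281), (28,293), and its slot centred at (52,253).

Run:
```python
from h import *
f=load("w1");k=.64
def pr(n,p,z): print(n,(pix2w(f,np.array(p)*k,z)*1000).round(1)[:,:2].tolist())
pr("tab top",[[357,210],[374,210],[374,266],[357,266]],.076)
pr("head",[[2,222],[72,211],[97,281],[28,293],[52,253]],.104)
pr("slot",[[36,230],[52,226],[70,275],[54,279]],.104)
pr("base far edge bottom",[[380,192],[380,325]],[0,0])
pr("rail edges z10", [[45,190],[378,192],[175,324],[378,324]],[.010]*4)
```

```text
tab top [[558.6, -179.7], [559.0, -189.6], [525.1, -190.3], [524.8, -180.0]]
head [[550.1, 6.3], [557.3, -31.4], [519.0, -38.6], [510.8, 0.4], [534.1, -16.8]]
slot [[546.5, -10.7], [548.9, -19.5], [522.0, -24.4], [519.4, -15.3]]
base far edge bottom [[560.4, -191.1], [456.8, -193.6]]
rail edges z10 [[554.9, 43.6], [561.6, -189.9], [456.5, -36.5], [461.5, -192.2]]
```

Request:
carry_out(
  rows=[
    [0.33,-0.345,0,0,0,0,0],
    [0.33,-0.345,0,0,0,0,0],
    [0,0,0.9,0,0,0,0],
    [0,0,0.9,0,0,0,0],
    [0,0,0.9,0,0,0,0],
  ],
)

```text
time_s: 2.48
ee_pos: [0.5383, -0.1876, 0.1275]
orientation: [3.141, 0.047, 0.002]
wrist_force: [-0.1, -0.1, 0.7]
grip_width: 0.0425
grasp_force: 0.0
```

Request:
carry_out(
  rows=[
    [0,0,0.9,0,0,0,0],
    [0,0,0.9,0,0,0,0],
    [0,0,0.9,0,0,0,0],
    [0,0,0.5,0,0,0,0],
    [0,0,0.4,0,0,0,0],
  ],
)

```text
time_s: 2.9
ee_pos: [0.5368, -0.1872, 0.0361]
orientation: [-3.14, -0.047, 0.003]
wrist_force: [0.7, -0.0, -0.3]
grip_width: 0.0428
grasp_force: 0.0
```

Request:
carry_out(
  rows=[
    [0,0,0.06,0,0,0,-1],
    [0,0,0,0,0,0,-1],
    [0,0,0,0,0,0,-1],
    [0,0,0,0,0,0,-1],
    [0,0,0,0,0,0,-1],
  ],
  squeeze=40,
)

```text
time_s: 3.32
ee_pos: [0.538, -0.1878, 0.037]
orientation: [3.141, 0.048, 0.001]
wrist_force: [-0.4, -0.1, -2.7]
grip_width: 0.0101
grasp_force: 39.0
```

Request:
carry_out(
  rows=[
    [0,-0.25,0,0,0,0,-1],
    [0,-0.25,0,0,0,0,-1],
    [0,-0.25,0,0,0,0,-1],
    [0,-0.25,0,0,0,0,-1],
    [0,-0.25,0,0,0,0,-1],
  ],
)

```text
time_s: 3.73
ee_pos: [0.5371, -0.156, 0.0367]
orientation: [3.14, 0.049, 0.001]
wrist_force: [-0.7, -2.2, 0.8]
grip_width: 0.0103
grasp_force: 39.5
```

Request:
carry_out(
  rows=[
    [0,-0.25,0,0,0,0,-1],
    [0,-0.25,0,0,0,0,-1],
    [0,-0.25,0,0,0,0,-1],
    [0,-0.25,0,0,0,0,-1],
    [0,0,0,0,0,0,-1],
  ],
)

```text
time_s: 4.15
ee_pos: [0.5363, -0.1301, 0.0367]
orientation: [-3.141, -0.048, -0.001]
wrist_force: [0.1, 0.9, 5.5]
grip_width: 0.0102
grasp_force: 40.0
```

Request:
carry_out(
  rows=[
    [0,0,0,0,0,0,-0.2],
    [0,0,0,0,0,0,-0.2],
    [0,0,0,0,0,0,-0.2],
  ],
)

```text
time_s: 4.4
ee_pos: [0.5351, -0.1309, 0.0358]
orientation: [-3.14, -0.048, 0.002]
wrist_force: [-0.4, -0.2, 0.2]
grip_width: 0.0342
grasp_force: 0.0
```

Request:
carry_out(
  rows=[
    [0,0,-0.9,0,0,0,0],
    [0,0,-0.9,0,0,0,0],
    [0,0,-0.9,0,0,0,0],
    [0,0,-0.9,0,0,0,0],
    [0,0,-0.9,0,0,0,0],
  ],
)

```text
time_s: 4.82
ee_pos: [0.5352, -0.1312, 0.1494]
orientation: [-3.14, -0.047, 0.002]
wrist_force: [-0.4, 0.8, -0.1]
grip_width: 0.0426
grasp_force: 0.0
```

Request:
carry_out(
  rows=[
    [0,0,-0.9,0,0,0,0],
    [0,0,-0.9,0,0,-0.023,1],
    [0,0,-0.3,0,0,-0.023,1],
    [0.053,-0.945,0,0,0,0,1],
    [0.053,-0.945,0,0,0,0,1],
  ],
)

```text
time_s: 5.23
ee_pos: [0.5306, -0.0849, 0.2019]
orientation: [3.13, 0.271, 0.002]
wrist_force: [-0.5, 1.4, -0.2]
grip_width: 0.085
grasp_force: 0.0
```

Request:
carry_out(
  rows=[
    [0.053,-0.945,0,0,0,0,1],
    [0.053,-0.945,0,0,0,0,1],
    [0.053,-0.945,0,0,0,0,1],
    [0.053,-0.945,0,0,0,0,1],
    [0.053,-0.945,0,0,0,0,1],
  ],
)

```text
time_s: 5.65
ee_pos: [0.5154, 0.0341, 0.2009]
orientation: [-3.129, -0.274, 0.002]
wrist_force: [-0.7, -0.4, -0.2]
grip_width: 0.0855
grasp_force: 0.0
```

Request:
carry_out(
  rows=[
    [0.053,-0.945,0,0,0,0,1],
    [0.053,-0.945,0,0,0,0,1],
    [0.053,-0.945,0,0,0,0,1],
    [0.053,-0.945,0,0,0,0,1],
    [0.053,-0.945,0,0,0,0,1],
  ],
)

```text
time_s: 6.07
ee_pos: [0.5013, 0.1515, 0.2009]
orientation: [-3.129, -0.274, 0.002]
wrist_force: [0.0, -0.8, -0.2]
grip_width: 0.0854
grasp_force: 0.0
```

Request:
carry_out(
  rows=[
    [0.053,-0.945,0,0,0,0,1],
    [0.053,-0.945,0,0,0,0,1],
    [0.053,-0.945,0,0,0,0,1],
    [0.053,-0.945,0,0,0,0,1],
    [0,0,0,0,0,0,1],
  ],
)

```text
time_s: 6.48
ee_pos: [0.49, 0.248, 0.2009]
orientation: [-3.127, -0.278, 0.002]
wrist_force: [0.5, -0.6, -1.3]
grip_width: 0.0854
grasp_force: 0.0
```

Run:
```python
from h import *
f=snap("wrist","w2")
cv2.imwrite("pics/w2b.png",cv2.resize(f["pixels"][:,:,::-1],(800,600),interpolation=cv2.INTER_CUBIC))
```

```text
(no output)
```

View pics/w2b.png

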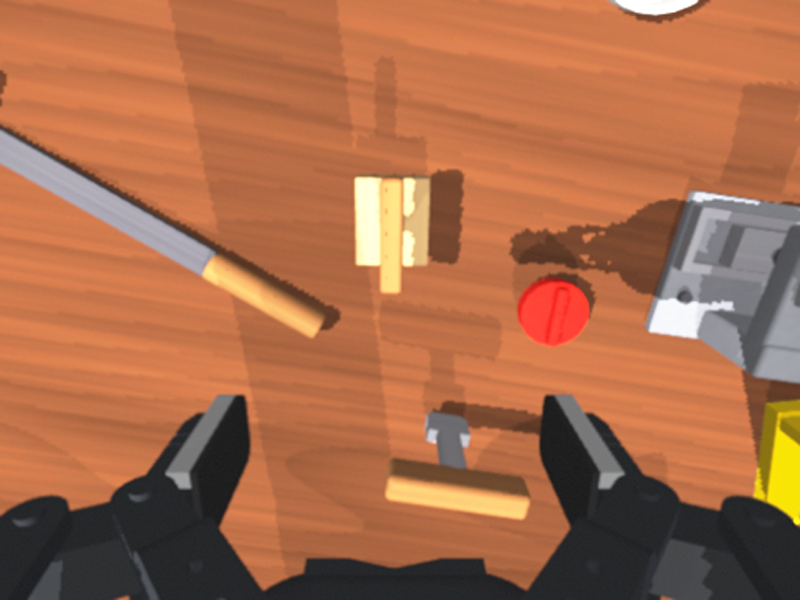

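The view shows the small driver's bar top at (381–402, 178–293), parallel to the tool x axis. The stand is beneath it, the file handle ends at (325,320) and the cap is at (554,312).

Run:
```python
from h import *
f=load("w2");k=.64;s=state()
T=tool(s);print(s["ee_pos"].round(4),np.degrees(np.arctan2(T[1,0],T[0,0])),T[:2,2])
def pr(n,p,z):
    P=pix2w(f,np.array(p)*k,z);print(n,(P*1000).round(1)[:,:2].tolist(),"tool",((P-T[:3,3])@T[:3,:3]*1000).round(1)[:,:2].tolist())
pr("bar",[[383,180],[402,180],[401,293],[381,293]],.083)
pr("file",[[325,320]],.015)
pr("stand",[[355,177],[355,266]],.03)
```

```text
[0.4902 0.246  0.2008] 10.169124716383308 [-0.00125092  0.0003305 ]
bar [[540.7, 263.7], [542.7, 253.0], [475.7, 241.3], [473.5, 253.4]] tool [[53.0, -8.4], [53.0, 2.5], [-14.9, 2.2], [-14.9, -10.1]]
file [[422.2, 290.1]] tool [[-58.8, -55.3]]
stand [[534.1, 282.8], [472.9, 273.4]] tool [[49.9, -28.4], [-11.9, -29.9]]
```

Request:
carry_out(
  rows=[
    [0.76,-0.15,0,0,0,0,0],
    [0,0,0.9,0,0,0,0],
    [0,0,0.9,0,0,0,0],
    [0,0,0.9,0,0,0,0],
    [0,0,0.9,0,0,0,0],
  ],
)

```text
time_s: 6.95
ee_pos: [0.5089, 0.2503, 0.1102]
orientation: [3.129, 0.273, -0.001]
wrist_force: [0.4, 0.3, -0.6]
grip_width: 0.0429
grasp_force: 0.0
```

Request:
carry_out(
  rows=[
    [0,0,0.9,0,0,0,0],
    [0,0,0.9,0,0,0,0],
    [0,0,0.44,0,0,0,0],
    [0,0,0,0,0,0,0],
    [0,0,0,0,0,0,-1],
  ],
)

```text
time_s: 7.37
ee_pos: [0.5088, 0.2508, 0.0552]
orientation: [3.129, 0.274, -0.002]
wrist_force: [0.3, 0.6, 1.0]
grip_width: 0.0323
grasp_force: 0.0
```

Request:
carry_out(
  rows=[
    [0,0,0,0,0,0,-1],
    [0,0,0,0,0,0,-1],
    [0,0,0,0,0,0,-1],
    [0,0,0,0,0,0,-1],
  ],
  squeeze=60,
)

```text
time_s: 7.7
ee_pos: [0.5097, 0.2519, 0.0564]
orientation: [-3.129, -0.275, -0.003]
wrist_force: [-0.4, -0.4, -0.5]
grip_width: -0.0001
grasp_force: 0.0
```

Request:
carry_out(
  rows=[
    [0,0,-0.3,0,0,0,-1],
    [0,0,-0.6,0,0,0,-1],
    [0,0,-0.9,0,0,0,-1],
    [0,0,-0.9,0,0,0,-1],
    [0,0,-0.9,0,0,0,-1],
  ],
)

```text
time_s: 8.12
ee_pos: [0.5088, 0.2516, 0.147]
orientation: [-3.129, -0.275, -0.0]
wrist_force: [0.0, 0.0, 0.5]
grip_width: -0.0004
grasp_force: 0.0
```

Request:
carry_out(
  rows=[
    [0,0,-0.9,0,0,0,-1],
    [0,0,-0.9,0,0,0,-1],
    [0,0,0,0,0,0,-1],
  ],
)

```text
time_s: 8.37
ee_pos: [0.5121, 0.2528, 0.196]
orientation: [-3.127, -0.275, -0.014]
wrist_force: [0.5, 0.6, 0.8]
grip_width: 0.0001
grasp_force: 0.0
```

The grip closed on nothing, so I'm looking again.

Run:
```python
from h import *
f=snap("wrist","w3"); g=snap("side","si3")
a=cv2.resize(f["pixels"][:,:,::-1],None,fx=.78,fy=.78)
x,y,w,h=215,220,100,75
c=cv2.resize(g["pixels"][y:y+h,x:x+w,::-1],(400,300),interpolation=cv2.INTER_CUBIC)
cv2.imwrite("pics/w3b.png",np.hstack([a,cv2.resize(c,(399,a.shape[0]))]))
```

```text
(no output)
```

View pics/w3b.png

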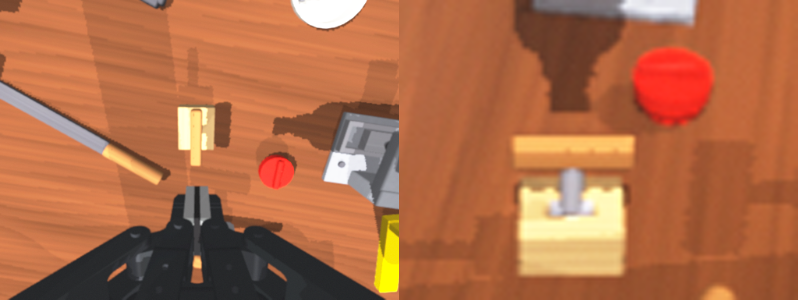

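Run:
```python
from h import *
s=state();T=tool(s)
print(s["ee_pos"],s["orientation"],s["grip_width"],s["qpos"])
for t in("w2","w3"):
    f=load(t)
    print(t,"bar",(w2pix(f,[[.508,.252,.083],[.534,-.0167,.104]])/.64).round(0).tolist(),"TCP",(w2pix(f,[f["T"][:3,3]+ f["T"][:3,:3]@np.linalg.inv(f["mount"])[:3,3]])/.64).round(0))
f=load("w3");g=load("si3");c=load("sc1")
fl=KD(f)[0];print(fl[0,0],f["cx"],f["cy"],f["distortion"])
# triangulate small bar centre: side crop & scene & w2
def ray(f,uv):
    K,D=KD(f);n=cv2.undistortPoints(np.array(uv,float).reshape(1,1,2),K,D).ravel();d=f["T"][:3,:3]@np.r_[n,1];return f["T"][:3,3],d/np.linalg.norm(d)
def tri(L):
    A=0;b=0
    for o,d in L: M=np.eye(3)-np.outer(d,d);A=A+M;b=b+M@o
    return np.linalg.solve(A,b)
w=load("w2")
print(tri([ray(c,np.array([708,209])/5+[176,125]),ray(g,np.array([107,418])/4+[232,150]),ray(w,np.array([392,236])*.64)]))
print(tri([ray(c,np.array([708,209])/5+[176,125]),ray(g,np.array([107,418])/4+[232,150])]))
cv2.imwrite("pics/w3c.png",f["pixels"][:,:,::-1])
```

```text
[0.5097413  0.25186926 0.19194377] [-3.12869313 -0.27470607 -0.0046154 ] -0.00014213401484454896 [3.37369873e-01 3.15153677e-01 1.58620369e+00 1.12370067e-04
 1.23717500e+00 1.73297439e+00]
w2 bar [[393.0, 239.0], [872.0, 284.0]] TCP [[394. 350.]]
w3 bar [[394.0, 280.0], [869.0, 326.0]] TCP [[394. 350.]]
324.83929081804973 252.23260201571236 189.8655834730076 [0.01266767 0.         0.         0.         0.        ]
[0.50928312 0.25327623 0.0830763 ]
[0.50897934 0.25359472 0.0831098 ]
```

View pics/w3c.png

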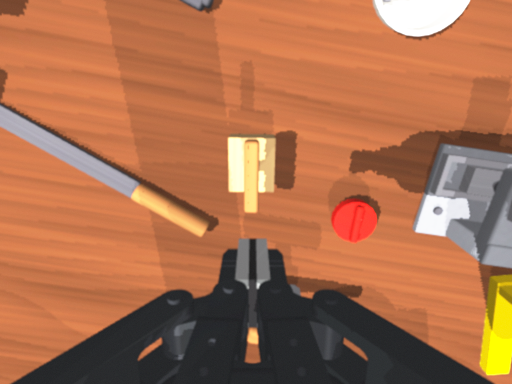

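The bar triangulates to (509,253,83 mm), so its position was right. However, the shut fingertips show at row 238 where the TCP should project to 224, so the real fingertips may sit farther back than the TCP. I'll check with the fixed cameras, marking the nominal TCP.

Run:
```python
from h import *
s=state();T=tool(s);ims=[]
for n in("scene","side"):
    f=snap(n,n+"4");im=f["pixels"][:,:,::-1].copy()
    p=w2pix(f,[s["ee_pos"],s["ee_pos"]-.02*T[:3,2],s["ee_pos"]-.04*T[:3,2]]);print(n,p.round(1).tolist())
    u,v=(p[0]-[50,90]).astype(int); c=cv2.resize(im[v:v+150,u:u+100],(400,600),interpolation=cv2.INTER_CUBIC)
    print(u,v)
    for q in p: cv2.drawMarker(c,tuple(((q-[u,v]+.5)*4).astype(int).tolist()),(255,0,255),cv2.MARKER_CROSS,9,1)
    ims.append(c)
cv2.imwrite("pics/tip4.png",np.hstack(ims))
```

```text
scene [[320.7, 141.1], [321.5, 136.1], [322.3, 131.1]]
270 51
side [[258.1, 217.4], [258.3, 210.0], [258.5, 202.5]]
208 127
```

View pics/tip4.png

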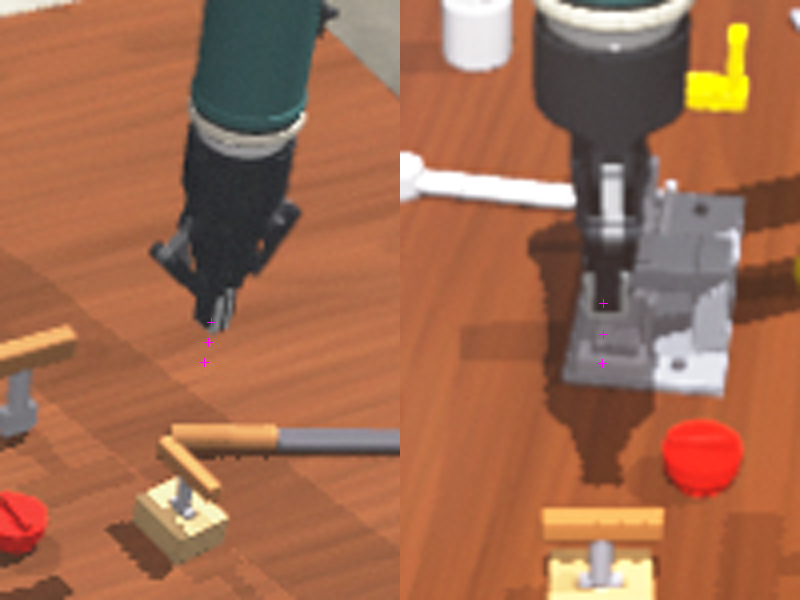

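The pictures show the real fingertips about 33 mm behind the nominal TCP (scene tip at (215,332), side tip at (605,312), against crosses at 0, 20 and 40 mm). I'll allow for that and grasp again, 34 mm lower.

Request:
carry_out(
  rows=[
    [0,-0.03,0,0,0,0,0],
    [0,0,0,0,0,0,0],
    [0,0,0.6,0,0,0,0],
    [0,0,0.9,0,0,0,0],
    [0,0,0.9,0,0,0,0],
  ],
)

```text
time_s: 8.98
ee_pos: [0.5092, 0.2524, 0.1296]
orientation: [-3.129, -0.275, -0.001]
wrist_force: [0.8, -0.4, -0.5]
grip_width: 0.0427
grasp_force: 0.0
```

Request:
carry_out(
  rows=[
    [0,0,0.9,0,0,0,0],
    [0,0,0.9,0,0,0,0],
    [0,0,0.9,0,0,0,0],
    [0,0,0.9,0,0,0,0],
    [0,0,0.6,0,0,0,0],
  ],
)

```text
time_s: 9.4
ee_pos: [0.5071, 0.2517, 0.0225]
orientation: [3.129, 0.275, -0.006]
wrist_force: [-0.2, 0.4, 0.2]
grip_width: 0.0423
grasp_force: 0.0
```

Request:
carry_out(
  rows=[
    [0,0,0.2,0,0,0,0],
    [0,0,0,0,0,0,0],
  ],
)

```text
time_s: 9.57
ee_pos: [0.5072, 0.2517, 0.0185]
orientation: [3.129, 0.275, -0.006]
wrist_force: [-0.2, 0.2, 1.1]
grip_width: 0.0427
grasp_force: 0.0
```

Request:
carry_out(
  rows=[
    [0,0,0,0,0,0,-1],
    [0,0,0,0,0,0,-1],
    [0,0,0,0,0,0,-1],
    [0,0,0,0,0,0,-1],
    [0,0,0,0,0,0,-1],
  ],
  squeeze=60,
)

```text
time_s: 9.98
ee_pos: [0.5099, 0.2528, 0.0215]
orientation: [-3.129, -0.274, -0.004]
wrist_force: [-0.3, -0.4, 5.0]
grip_width: 0.013
grasp_force: 60.2
```

Request:
carry_out(
  rows=[
    [0,0,-0.3,0,0,0,-1],
    [0,0,-0.6,0,0,0,-1],
    [0,0,-0.9,0,0,0,-1],
    [0,0,-0.9,0,0,0,-1],
    [0,0,-0.9,0,0,0,-1],
  ],
)

```text
time_s: 10.4
ee_pos: [0.5081, 0.252, 0.1114]
orientation: [3.129, 0.275, -0.002]
wrist_force: [0.3, 0.6, -1.9]
grip_width: 0.0133
grasp_force: 59.2
```

Request:
carry_out(
  rows=[
    [0,0,-0.9,0,0,0,-1],
    [0,0,-0.5,0,0,0,-1],
    [-0.075,0.9,0,0,0,0,-1],
    [-0.075,0.9,0,0,0,0,-1],
    [-0.075,0.9,0,0,0,0,-1],
  ],
)

```text
time_s: 10.82
ee_pos: [0.5148, 0.1842, 0.1461]
orientation: [3.129, 0.277, 0.001]
wrist_force: [-0.4, -0.9, -1.8]
grip_width: 0.0134
grasp_force: 59.3
```

Request:
carry_out(
  rows=[
    [-0.075,0.9,0,0,0,0,-1],
    [-0.075,0.9,0,0,0,0,-1],
    [-0.075,0.9,0,0,0,0,-1],
    [-0.075,0.9,0,0,0,0,-1],
    [-0.075,0.9,0,0,0,0,-1],
  ],
)

```text
time_s: 11.23
ee_pos: [0.5248, 0.0713, 0.1457]
orientation: [-3.13, -0.275, 0.001]
wrist_force: [-0.8, -0.4, -1.8]
grip_width: 0.0128
grasp_force: 59.3
```

Request:
carry_out(
  rows=[
    [-0.075,0.9,0,0,0,0,-1],
    [-0.075,0.9,0,0,0,0,-1],
    [-0.075,0.9,0,0,0,0,-1],
    [-0.05,0.6,0,0,0,0,-1],
    [0,0,0,0,0,0,-1],
  ],
)

```text
time_s: 11.65
ee_pos: [0.5332, -0.0129, 0.1457]
orientation: [3.129, 0.271, 0.0]
wrist_force: [-0.2, -0.9, -1.3]
grip_width: 0.0129
grasp_force: 59.4
```

Request:
carry_out(
  rows=[
    [0,0,0,0,0,0,-1],
    [0,0,0,0,0,0,-1],
  ],
)

```text
time_s: 11.82
ee_pos: [0.5325, -0.0095, 0.1454]
orientation: [-3.129, -0.274, 0.001]
wrist_force: [-0.6, 0.4, -1.9]
grip_width: 0.013
grasp_force: 59.4
```

Run:
```python
from h import *
s=state();T=tool(s);print(s["ee_pos"].round(4),T.round(3)[:2,:2].tolist(),s["grip_width"],s["wrist_force"])
f=snap("wrist","w5");g=snap("side","si5");c=snap("scene","sc5")
a=cv2.resize(f["pixels"][:,:,::-1],(400,300),interpolation=cv2.INTER_AREA)
P=w2pix(f,[[.534,-.0167,.104]])[0];u0,v0=int(np.clip(P[0]-50,0,412)),int(np.clip(P[1]-30,0,309));print("w crop",u0,v0)
b=cv2.resize(f["pixels"][v0:v0+75,u0:u0+100,::-1],(400,300),interpolation=cv2.INTER_CUBIC)
P=w2pix(g,[[.534,-.0167,.12]])[0];u1,v1=(P-[50,40]).astype(int);print("si",u1,v1)
d=cv2.resize(g["pixels"][v1:v1+75,u1:u1+100,::-1],(400,300),interpolation=cv2.INTER_CUBIC)
P=w2pix(c,[[.534,-.05,.10]])[0];u2,v2=(P-[60,45]).astype(int);print("sc",u2,v2)
e=cv2.resize(c["pixels"][v2:v2+75,u2:u2+100,::-1],(400,300),interpolation=cv2.INTER_CUBIC)
cv2.imwrite("pics/all5.png",np.vstack([np.hstack([a,b]),np.hstack([d,e])]))
```

```text
[ 0.5325 -0.0095  0.1454] [[0.985, 0.174], [0.174, -0.985]] 0.013030991517680146 [-0.63280807  0.36812141 -1.92139621]
w crop 212 170
si 213 135
sc 172 149
```

View pics/all5.png

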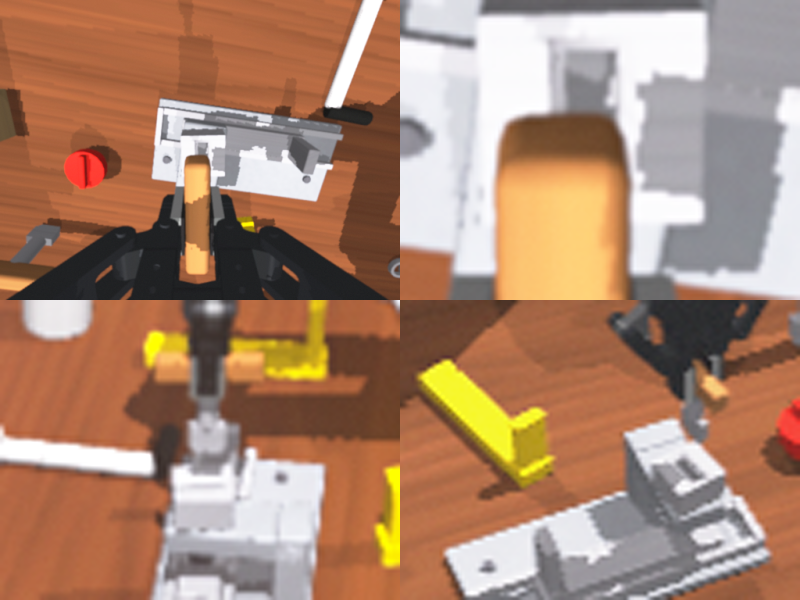

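The composite shows the slot at composite columns 553–620 with its far end at row 50 (lit head edge at row 12). It is parallel to the held bar at columns 497–628, and about 7 mm to its right. The tab and block are in place in the jig. I'll compute the remaining shift.

Run:
```python
from h import *
f=load("w5");s=state();T=tool(s)
C=lambda x,y:[212+(x-400)/4-.4,170+y/4-.4]
def pr(n,p,z):
    P=pix2w(f,p,z);print(n,(P*1000).round(1)[:,:2].tolist(),"tool",((P-T[:3,3])@T[:3,:3]*1000).round(1)[:,:2].tolist())
pr("slot mouth L/R/top",[C(551,80),C(620,80),C(585,40)],.104)
pr("head L R",[C(478,60),C(706,60),C(590,12)],.104)
pr("bar top",[C(497,200),C(628,200),C(562,157)],T[2,3]+.0615)
t=np.linalg.inv(T)@np.r_[.5342,-.0167,.104,1];print("screw by w1 in tool",t[:3]*1000)
# tab top from side/scene5 & wrist for nose: composite wrist full pic (300,150)
pr("tab top guess",[np.array([298,140])*1.28,np.array([318,175])*1.28],.076)
```

```text
slot mouth L/R/top [[540.3, -6.0], [542.4, -18.1], [548.6, -10.7]] tool [[8.0, -1.7], [8.0, 10.6], [15.4, 4.4]]
head L R [[541.7, 7.4], [548.7, -32.5], [553.8, -10.6]] tool [[11.8, -14.6], [11.7, 25.9], [20.6, 5.2]]
bar top [[561.0, 2.2], [563.2, -10.5], [566.6, -3.3]] tool [[29.8, -6.1], [29.8, 6.7], [34.3, 0.2]]
screw by w1 in tool [ 0.15428299  7.78612785 41.3319502 ]
tab top guess [[557.8, -109.4], [524.1, -141.8]] tool [[7.2, 103.2], [-31.7, 129.2]]
```

Request:
carry_out(
  rows=[
    [0.04,0.19,0,0,0,0,-1],
    [0,0,0.5,0,0,0,-1],
    [0,0,0.5,0,0,0,-1],
    [0,0,0,0,0,0,-1],
    [0,0,0,0,0,0,-1],
  ],
)

```text
time_s: 12.38
ee_pos: [0.5342, -0.0142, 0.1199]
orientation: [-3.129, -0.275, 0.003]
wrist_force: [-0.5, 0.0, -1.5]
grip_width: 0.0128
grasp_force: 59.3
```

Request:
carry_out(
  rows=[
    [0,0,0.12,0,0,0,-1],
    [0,0,0.12,0,0,0,-1],
    [0,0,0.12,0,0,0,-1],
  ],
)

```text
time_s: 12.63
ee_pos: [0.5354, -0.0145, 0.1116]
orientation: [3.129, 0.275, 0.002]
wrist_force: [0.7, -0.4, -0.9]
grip_width: 0.0129
grasp_force: 59.3
```

Request:
carry_out(
  rows=[
    [0,0,0.1,0,0,0,-1],
    [0,0,0,0,0,0,-1],
  ],
)

```text
time_s: 12.8
ee_pos: [0.5345, -0.0145, 0.1084]
orientation: [-3.129, -0.275, 0.001]
wrist_force: [0.8, 0.0, -1.3]
grip_width: 0.0128
grasp_force: 59.3
```

Request:
carry_out(
  rows=[
    [0,0,0.08,0,0,0,-1],
    [0,0,0.08,0,0,0,-1],
    [0,0,0,0,0,0,-1],
  ],
)

```text
time_s: 13.05
ee_pos: [0.5346, -0.0145, 0.1045]
orientation: [-3.129, -0.275, 0.001]
wrist_force: [0.3, -0.1, -1.9]
grip_width: 0.013
grasp_force: 59.3
```

Request:
carry_out(
  rows=[
    [0,0,0.08,0,0,0,-1],
    [0,0,0.08,0,0,0,-1],
    [0,0,0,0,0,0,-1],
  ],
)

```text
time_s: 13.3
ee_pos: [0.5346, -0.0145, 0.1004]
orientation: [-3.129, -0.274, 0.001]
wrist_force: [-0.5, 0.6, -1.7]
grip_width: 0.0129
grasp_force: 59.3
```

Request:
carry_out(
  rows=[
    [0,0,0.08,0,0,0,-1],
    [0,0,0.04,0,0,0,-1],
    [0,0,0,0,0,0,-1],
  ],
)

```text
time_s: 13.55
ee_pos: [0.5346, -0.0145, 0.0975]
orientation: [-3.129, -0.275, 0.001]
wrist_force: [-0.0, 0.6, -1.6]
grip_width: 0.0128
grasp_force: 59.3
```

Request:
carry_out(
  rows=[
    [0,0,0.04,0,0,0,-1],
    [0,0,0,0,0,0,-1],
  ],
)

```text
time_s: 13.72
ee_pos: [0.5348, -0.0145, 0.0967]
orientation: [-3.129, -0.275, 0.0]
wrist_force: [0.2, 1.0, -1.8]
grip_width: 0.0128
grasp_force: 59.3
```

Request:
carry_out(
  rows=[
    [0,0,0.04,0,0,0,-1],
    [0,0,0,0,0,0,-1],
  ],
)

```text
time_s: 13.88
ee_pos: [0.5348, -0.0145, 0.0957]
orientation: [-3.129, -0.274, 0.0]
wrist_force: [-0.5, 0.3, -1.7]
grip_width: 0.0126
grasp_force: 59.3
```

Request:
carry_out(
  rows=[
    [0,0,0.04,0,0,0,-1],
    [0,0,0,0,0,0,-1],
  ],
)

```text
time_s: 14.05
ee_pos: [0.535, -0.0145, 0.0955]
orientation: [3.13, 0.275, 0.001]
wrist_force: [-1.9, 1.3, 4.7]
grip_width: 0.0131
grasp_force: 60.3
```

Request:
carry_out(
  rows=[
    [0,0,0.04,0,0,0,-1],
    [0,0,0,0,0,0,-1],
  ],
)

```text
time_s: 14.22
ee_pos: [0.5353, -0.0145, 0.0954]
orientation: [3.129, 0.275, 0.002]
wrist_force: [-3.6, 0.1, 13.4]
grip_width: 0.0132
grasp_force: 61.5
```

Run:
```python
from h import *
s=state();print(s["ee_pos"],s["wrist_force"],s["torque"],s["qpos"])
```

```text
[ 0.53525531 -0.0145395   0.095365  ] [-3.63046259  0.08155474 13.44634313] [ 0.09442824  0.77331482 -0.00165023] [-1.56256277e-01  3.81260366e-01  1.76351922e+00  1.01188939e-04
  9.95781974e-01  1.23934471e+00]
```

The driver is seated: contact came at TCP z = 0.0955, as predicted. I'll back off slightly and turn about 1.5 rad clockwise. That is safe even at 1 mm clearance, where it would give at most about 7 N.

Request:
carry_out(
  rows=[
    [0,0,-0.05,0,0,0,-1],
    [0,0,0,0,0,0.035,-1],
    [0,0,0,0,0,0.035,-1],
    [0,0,0,0,0,0.035,-1],
    [0,0,0,0,0,0,-1],
  ],
)

```text
time_s: 14.63
ee_pos: [0.5353, -0.015, 0.0955]
orientation: [3.131, -0.249, 0.001]
wrist_force: [-0.6, -1.6, 3.2]
grip_width: 0.0128
grasp_force: 59.9
```

Run:
```python
from h import *
s=state();print(s["ee_pos"],s["wrist_force"],s["torque"],s["qpos"])
```

```text
[ 0.53526992 -0.01501147  0.09550365] [-0.56731298 -1.56705429  3.19133902] [-0.31302636  0.11460401 -0.03289496] [-1.56604022e-01  3.81188623e-01  1.76318766e+00 -7.12838370e-04
  9.96254381e-01  1.57308497e+00]
```

Request:
carry_out(
  rows=[
    [0,0,0,0,0,0.036,-1],
    [0,0,0,0,0,0.036,-1],
    [0,0,0,0,0,0.036,-1],
    [0,0,0,0,0,0.036,-1],
    [0,0,0,0,0,0.036,-1],
  ],
)

```text
time_s: 15.05
ee_pos: [0.5347, -0.0156, 0.0955]
orientation: [2.938, -1.108, 0.001]
wrist_force: [-3.4, -4.0, 4.3]
grip_width: 0.0128
grasp_force: 60.3
```

Run:
```python
from h import *
s=state();print(s["ee_pos"],s["wrist_force"],s["torque"],s["qpos"][5])
```

```text
[ 0.53469203 -0.0156448   0.09548616] [-3.44701623 -3.96664134  4.29684483] [-0.95681007  0.52676416  0.12165429] 2.136333182522153
```

Request:
carry_out(
  rows=[
    [0,0,0,0,0,0.036,-1],
    [0,0,0,0,0,0.036,-1],
    [0,0,0,0,0,0.036,-1],
    [0,0,0,0,0,0.036,-1],
    [0,0,0,0,0,0.036,-1],
  ],
)

```text
time_s: 15.47
ee_pos: [0.534, -0.0158, 0.0955]
orientation: [2.511, -1.883, 0.0]
wrist_force: [-4.8, -5.2, 7.8]
grip_width: 0.0129
grasp_force: 60.5
```

Request:
carry_out(
  rows=[
    [0,0,0,0,0,0,-1],
  ],
)

```text
time_s: 15.55
ee_pos: [0.5342, -0.0155, 0.0955]
orientation: [2.511, -1.884, 0.0]
wrist_force: [-3.8, -3.6, 6.6]
grip_width: 0.0132
grasp_force: 60.3
```

Run:
```python
from h import *
s=state();print(s["ee_pos"],s["wrist_force"],s["torque"],s["qpos"]);T=tool(s);print(T[:2,:2],np.degrees(np.arctan2(T[1,0],T[0,0])))
```

```text
[ 0.53421159 -0.01554726  0.09550511] [-3.81875728 -3.61203856  6.58737675] [-0.79943249  0.62867671  0.08575173] [-1.57035365e-01  3.80836397e-01  1.76380057e+00 -2.06814833e-03
  9.97720639e-01  2.70234426e+00]
[[ 0.27955995 -0.96012769]
 [-0.96012743 -0.27955817]] -73.76604425847326
```

The screw has turned 1.46 rad, about 4.3 mm. Now I release, go to the tab and feel the drag.

Request:
carry_out(
  rows=[
    [0,0,0,0,0,0,0],
    [0,0,0,0,0,0,0],
    [0,0,0,0,0,0,0],
    [0,0,-0.6,0,0,0,0],
    [0,0,-0.9,0,0,0,0],
  ],
)

```text
time_s: 15.97
ee_pos: [0.5329, -0.0139, 0.1309]
orientation: [2.514, -1.88, -0.007]
wrist_force: [0.1, 0.1, 0.3]
grip_width: 0.0426
grasp_force: 0.0
```

Request:
carry_out(
  rows=[
    [0,0,-0.9,0,0,0,0],
    [0,0,-0.4,0,0,-0.0382,0],
    [0,0,0,0,0,-0.0382,0],
    [0,0,0,0,0,-0.0382,0],
    [0,0,0,0,0,-0.0382,0],
  ],
)

```text
time_s: 16.38
ee_pos: [0.5352, -0.0143, 0.1654]
orientation: [-2.894, 1.221, -0.001]
wrist_force: [-1.0, 0.1, 0.4]
grip_width: 0.0431
grasp_force: 0.0
```

Request:
carry_out(
  rows=[
    [0,0,0,0,0,-0.0382,0],
    [0,0,0,0,0,-0.0382,0],
    [0,0,0,0,0,-0.0382,0],
    [0,0,0,0,0,-0.0382,0],
    [0,0,0,0,0,-0.0382,0],
  ],
)

```text
time_s: 16.8
ee_pos: [0.5349, -0.0142, 0.1649]
orientation: [-3.126, 0.311, 0.0]
wrist_force: [-0.7, -0.7, 1.0]
grip_width: 0.0428
grasp_force: 0.0
```

Request:
carry_out(
  rows=[
    [0,0,0,0,0,-0.0382,0],
    [0,0,0,0,0,-0.0382,0],
    [-0.014,0.92,0,0,0,0,0],
    [-0.014,0.92,0,0,0,0,0],
    [-0.014,0.92,0,0,0,0,0],
  ],
)

```text
time_s: 17.22
ee_pos: [0.5363, -0.0837, 0.165]
orientation: [-3.141, -0.058, -0.0]
wrist_force: [1.3, -0.4, 0.6]
grip_width: 0.0427
grasp_force: 0.0
```

Request:
carry_out(
  rows=[
    [-0.014,0.92,0,0,0,0,0],
    [-0.014,0.92,0,0,0,0,0],
    [0,0,0,0,0,0,0],
    [0,0,0,0,0,0,0],
  ],
)

```text
time_s: 17.55
ee_pos: [0.5372, -0.1302, 0.1648]
orientation: [-3.141, -0.052, -0.0]
wrist_force: [-0.1, -0.1, 0.7]
grip_width: 0.0428
grasp_force: 0.0
```

Run:
```python
from h import *
s=state();T=tool(s);print(s["ee_pos"],np.degrees(np.arctan2(T[1,0],T[0,0])),s["wrist_force"])
```

```text
[ 0.53719797 -0.13024222  0.16483567] 1.9019586967296256 [-0.11063841 -0.11891817  0.65617427]
```

Request:
carry_out(
  rows=[
    [0,0,0.9,0,0,0,0],
    [0,0,0.9,0,0,0,0],
    [0,0,0.9,0,0,0,0],
    [0,0,0.9,0,0,0,0],
    [0,0,0.9,0,0,0,0],
  ],
)

```text
time_s: 17.97
ee_pos: [0.537, -0.1281, 0.0517]
orientation: [-3.14, -0.056, -0.0]
wrist_force: [1.0, 0.8, 0.5]
grip_width: 0.0428
grasp_force: 0.0
```

Request:
carry_out(
  rows=[
    [0,0,0.8,0,0,0,0],
    [0,0,0.4,0,0,0,0],
    [0,0,0.1,0,0,0,0],
    [0,0,0,0,0,0,0],
  ],
)

```text
time_s: 18.3
ee_pos: [0.5367, -0.1287, 0.0197]
orientation: [-3.14, -0.055, 0.002]
wrist_force: [1.2, 0.3, -0.1]
grip_width: 0.0427
grasp_force: 0.0
```

Request:
carry_out(
  rows=[
    [0,0,0,0,0,0,-1],
    [0,0,0,0,0,0,-1],
    [0,0,0,0,0,0,-1],
    [0,0,0,0,0,0,-1],
    [0,0,0,0,0,0,-1],
  ],
  squeeze=40,
)

```text
time_s: 18.72
ee_pos: [0.5384, -0.1299, 0.0214]
orientation: [3.14, 0.054, 0.004]
wrist_force: [-0.1, 0.7, 5.7]
grip_width: 0.0107
grasp_force: 40.6
```

Request:
carry_out(
  rows=[
    [0,0.05,0,0,0,0,-1],
    [0,0.05,0,0,0,0,-1],
    [0,0.05,0,0,0,0,-1],
  ],
)

```text
time_s: 18.97
ee_pos: [0.538, -0.1317, 0.0214]
orientation: [-3.139, -0.052, -0.003]
wrist_force: [0.6, 8.3, 9.4]
grip_width: 0.0113
grasp_force: 41.0
```

Request:
carry_out(
  rows=[
    [0,0.05,0,0,0,0,-1],
  ],
)

```text
time_s: 19.05
ee_pos: [0.5379, -0.1328, 0.0214]
orientation: [-3.139, -0.052, -0.003]
wrist_force: [0.9, 8.5, 9.3]
grip_width: 0.0113
grasp_force: 41.0
```

Request:
carry_out(
  rows=[
    [0,0.05,0,0,0,0,-1],
  ],
)

```text
time_s: 19.13
ee_pos: [0.5379, -0.134, 0.0214]
orientation: [-3.139, -0.052, -0.003]
wrist_force: [-0.1, 9.7, 10.4]
grip_width: 0.0113
grasp_force: 41.1
```

Request:
carry_out(
  rows=[
    [0,-0.05,0,0,0,0,-1],
    [0,-0.05,0,0,0,0,-1],
    [0,-0.05,0,0,0,0,-1],
  ],
)

```text
time_s: 19.38
ee_pos: [0.5383, -0.1335, 0.0214]
orientation: [3.138, 0.055, 0.004]
wrist_force: [-0.6, -6.0, 4.2]
grip_width: 0.0111
grasp_force: 40.3
```

Request:
carry_out(
  rows=[
    [0,-0.05,0,0,0,0,-1],
  ],
)

```text
time_s: 19.47
ee_pos: [0.5385, -0.1325, 0.0214]
orientation: [3.138, 0.055, 0.004]
wrist_force: [0.3, -5.5, 5.3]
grip_width: 0.0107
grasp_force: 40.3
```

Request:
carry_out(
  rows=[
    [0,-0.05,0,0,0,0,-1],
  ],
)

```text
time_s: 19.55
ee_pos: [0.5386, -0.1313, 0.0214]
orientation: [3.138, 0.055, 0.005]
wrist_force: [-0.2, -4.4, 5.1]
grip_width: 0.0111
grasp_force: 40.3
```

Drag comes to about 7 N, but I was pressing down with 5–10 N, which explains most of it. I'll relieve the vertical load and feel again.

Request:
carry_out(
  rows=[
    [0,0,-0.03,0,0,0,-1],
    [0,0.05,0,0,0,0,-1],
    [0,0.05,0,0,0,0,-1],
    [0,0.05,0,0,0,0,-1],
  ],
)

```text
time_s: 19.88
ee_pos: [0.5374, -0.1318, 0.0214]
orientation: [-3.139, -0.052, -0.001]
wrist_force: [-0.4, 7.3, 7.3]
grip_width: 0.011
grasp_force: 40.7
```

Request:
carry_out(
  rows=[
    [0,0.05,0,0,0,0,-1],
  ],
)

```text
time_s: 19.97
ee_pos: [0.5373, -0.1328, 0.0214]
orientation: [-3.138, -0.052, -0.001]
wrist_force: [0.3, 7.7, 8.2]
grip_width: 0.0114
grasp_force: 40.8
```

Request:
carry_out(
  rows=[
    [0,0.05,0,0,0,0,-1],
  ],
)

```text
time_s: 20.05
ee_pos: [0.5373, -0.1339, 0.0214]
orientation: [-3.138, -0.052, -0.0]
wrist_force: [1.1, 7.0, 9.2]
grip_width: 0.0113
grasp_force: 40.8
```

Request:
carry_out(
  rows=[
    [0,-0.05,0,0,0,0,-1],
    [0,-0.05,0,0,0,0,-1],
    [0,-0.05,0,0,0,0,-1],
  ],
)

```text
time_s: 20.3
ee_pos: [0.5377, -0.1331, 0.0214]
orientation: [3.139, 0.055, 0.002]
wrist_force: [-0.6, -4.6, 5.0]
grip_width: 0.0112
grasp_force: 40.3
```

Request:
carry_out(
  rows=[
    [0,-0.05,0,0,0,0,-1],
  ],
)

```text
time_s: 20.38
ee_pos: [0.5379, -0.132, 0.0214]
orientation: [3.139, 0.055, 0.002]
wrist_force: [-0.8, -4.6, 4.4]
grip_width: 0.0111
grasp_force: 40.3
```

Request:
carry_out(
  rows=[
    [0,-0.05,0,0,0,0,-1],
  ],
)

```text
time_s: 20.47
ee_pos: [0.538, -0.1308, 0.0214]
orientation: [3.139, 0.055, 0.003]
wrist_force: [-0.2, -5.1, 3.9]
grip_width: 0.011
grasp_force: 40.3
```

The normal force is near zero, so the stop hasn't touched yet and the clearance is over about 4 mm. I'll regrasp the driver a half turn round (yaw 106°) and turn about 1.2 rad more.

Request:
carry_out(
  rows=[
    [0,0,0,0,0,0,0],
    [0,0,0,0,0,0,0],
    [0,0,0,0,0,0,0],
    [0,0,-0.5,0,0,0,0],
    [0,0,-0.9,0,0,0,0],
  ],
)

```text
time_s: 20.88
ee_pos: [0.5343, -0.1283, 0.0537]
orientation: [-3.138, -0.054, 0.009]
wrist_force: [0.5, 0.4, -0.1]
grip_width: 0.0427
grasp_force: 0.0
```

Request:
carry_out(
  rows=[
    [0,0,-0.9,0,0,0,0],
    [0,0,-0.9,0,0,0,0],
    [0,0,-0.9,0,0,0,0],
    [0,0,-0.9,0,0,0,0],
    [0,0,-0.8,0,0,0,0],
  ],
)

```text
time_s: 21.3
ee_pos: [0.5367, -0.1291, 0.1669]
orientation: [-3.141, -0.054, 0.0]
wrist_force: [0.5, -0.0, -0.5]
grip_width: 0.0428
grasp_force: 0.0
```

Request:
carry_out(
  rows=[
    [0,-0.92,0,0,0,0,0],
    [0,-0.92,0,0,0,0,0],
    [0,-0.92,0,0,0,0,0],
    [0,-0.92,0,0,0,0,0],
    [0,-0.92,0,0,0,0,0],
  ],
)

```text
time_s: 21.72
ee_pos: [0.5324, -0.0133, 0.1655]
orientation: [-3.14, -0.053, 0.001]
wrist_force: [0.5, 0.3, -0.7]
grip_width: 0.0427
grasp_force: 0.0
```

Request:
carry_out(
  rows=[
    [0,0,0,0,0,-0.0386,0],
    [0,0,0,0,0,-0.0386,0],
    [0,0,0,0,0,-0.0386,0],
    [0,0,0,0,0,-0.0386,0],
    [0,0,0,0,0,-0.0386,0],
  ],
)

```text
time_s: 22.13
ee_pos: [0.5325, -0.0141, 0.1654]
orientation: [-2.978, -0.998, 0.001]
wrist_force: [-0.3, -0.2, 0.1]
grip_width: 0.043
grasp_force: 0.0
```

Request:
carry_out(
  rows=[
    [0,0,0,0,0,-0.0386,0],
    [0,0,0,0,0,-0.0386,0],
    [0,0,0,0,0,-0.0386,0],
    [0,0,0,0,0,-0.0386,0],
    [0,0,0,0,0,-0.0386,0],
  ],
)

```text
time_s: 22.55
ee_pos: [0.5325, -0.0143, 0.1654]
orientation: [-2.544, -1.841, 0.001]
wrist_force: [0.0, 0.3, 0.4]
grip_width: 0.0425
grasp_force: 0.0
```

Request:
carry_out(
  rows=[
    [0,0,0,0,0,-0.0386,0],
    [0,0,0,0,0,-0.0386,0],
    [0,0,0,0,0,-0.0386,0],
    [0,0,0,0,0,-0.0386,0],
    [0,0,0,0,0,-0.0386,0],
  ],
)

```text
time_s: 22.97
ee_pos: [0.5325, -0.0142, 0.1654]
orientation: [-1.878, -2.517, 0.0]
wrist_force: [0.1, -0.1, -0.2]
grip_width: 0.0428
grasp_force: 0.0
```

Request:
carry_out(
  rows=[
    [0,0,0,0,0,0,0],
    [0,0,0,0,0,0,0],
  ],
)

```text
time_s: 23.13
ee_pos: [0.5327, -0.0144, 0.1655]
orientation: [-1.89, -2.508, 0.0]
wrist_force: [-0.1, -0.4, -0.3]
grip_width: 0.0428
grasp_force: 0.0
```

```bash
cat > st.py <<'E'
from h import *
s=state();T=tool(s);y=np.degrees(np.arctan2(T[1,0],T[0,0]));t=np.linalg.inv(T)@np.r_[.5343,-.0155,.0955,1]
print(s["time_s"],s["ee_pos"].round(4),"yaw",y.round(2),"F",s["wrist_force"].round(2),"M",s["torque"].round(3),"q6",s["qpos"][5].round(3),"to driver (tool mm)",(t[:3]*1000).round(1))
E
python3 st.py
```

```text
23.1333 [ 0.5327 -0.0144  0.1655] yaw 105.98 F [-0.14 -0.42 -0.34] M [ 0.035 -0.025  0.04 ] q6 -0.436 to driver (tool mm) [-1.6  1.3 70. ]
```

Request:
carry_out(
  rows=[
    [-0.064,0.05,0,0,0,0,0],
    [0,0,0.9,0,0,0,0],
    [0,0,0.9,0,0,0,0],
    [0,0,0.8,0,0,0,0],
    [0,0,0.16,0,0,0,0],
  ],
)

```text
time_s: 23.55
ee_pos: [0.5323, -0.0154, 0.0939]
orientation: [-1.887, -2.506, 0.004]
wrist_force: [-0.6, -0.5, 0.4]
grip_width: 0.0427
grasp_force: 0.0
```

Request:
carry_out(
  rows=[
    [0,0,0,0,0,0,-1],
    [0,0,0,0,0,0,-1],
    [0,0,0,0,0,0,-1],
    [0,0,0,0,0,0,-1],
    [0,0,0,0,0,0,-1],
  ],
  squeeze=60,
)

```text
time_s: 23.97
ee_pos: [0.5351, -0.016, 0.0978]
orientation: [1.886, 2.511, 0.001]
wrist_force: [-1.9, -0.2, 2.9]
grip_width: 0.0125
grasp_force: 59.6
```

```bash
python3 st.py
```

```text
23.9667 [ 0.5351 -0.016   0.0978] yaw 106.18 F [-1.88 -0.16  2.9 ] M [-0.14  0.41 -0.02] q6 -0.441 to driver (tool mm) [ 0.7 -0.7  2.3]
```

Gripped. Turning 1.2 rad clockwise: 11 rows of 0.0348.

Request:
carry_out(
  rows=[
    [0,0,0,0,0,0.0348,-1],
    [0,0,0,0,0,0.0348,-1],
    [0,0,0,0,0,0.0348,-1],
    [0,0,0,0,0,0.0348,-1],
    [0,0,0,0,0,0.0348,-1],
  ],
)

```text
time_s: 24.38
ee_pos: [0.5341, -0.0161, 0.0978]
orientation: [2.499, 1.903, -0.001]
wrist_force: [-4.2, -1.7, 6.5]
grip_width: 0.0127
grasp_force: 60.1
```

Request:
carry_out(
  rows=[
    [0,0,0,0,0,0.0348,-1],
    [0,0,0,0,0,0.0348,-1],
    [0,0,0,0,0,0.0348,-1],
    [0,0,0,0,0,0.0348,-1],
    [0,0,0,0,0,0.0348,-1],
  ],
)

```text
time_s: 24.8
ee_pos: [0.5334, -0.016, 0.0978]
orientation: [-2.92, -1.158, 0.003]
wrist_force: [-5.9, -2.1, 7.3]
grip_width: 0.0129
grasp_force: 60.4
```

Request:
carry_out(
  rows=[
    [0,0,0,0,0,0.0348,-1],
    [0,0,0,0,0,0,-1],
  ],
)

```text
time_s: 24.97
ee_pos: [0.5336, -0.0159, 0.0977]
orientation: [-2.979, -0.995, 0.002]
wrist_force: [-4.3, -1.6, 7.1]
grip_width: 0.0128
grasp_force: 60.2
```

```bash
python3 st.py
```

```text
24.9667 [ 0.5336 -0.0159  0.0977] yaw 36.95 F [-4.32 -1.58  7.12] M [-0.211  1.049 -0.005] q6 0.767 to driver (tool mm) [0.8 0.1 2.2]
```

Request:
carry_out(
  rows=[
    [0,0,0,0,0,0,0],
    [0,0,0,0,0,0,0],
    [0,0,0,0,0,0,0],
    [0,0,-0.6,0,0,0,0],
    [0,0,-0.9,0,0,0,0],
  ],
)

```text
time_s: 25.38
ee_pos: [0.5332, -0.0154, 0.133]
orientation: [-2.975, -1.004, 0.005]
wrist_force: [0.4, 0.4, 0.5]
grip_width: 0.0427
grasp_force: 0.0
```

Request:
carry_out(
  rows=[
    [0,0,-0.9,0,0,0,0],
    [0,0,-0.4,0,0,0.0391,0],
    [0,0,0,0,0,0.0391,0],
    [0,0,0,0,0,0.0391,0],
    [0,0,0,0,0,0.0391,0],
  ],
)

```text
time_s: 25.8
ee_pos: [0.5356, -0.0158, 0.1675]
orientation: [3.132, 0.241, 0.003]
wrist_force: [-1.0, -0.0, -0.2]
grip_width: 0.0428
grasp_force: 0.0
```

Request:
carry_out(
  rows=[
    [0,0,0,0,0,0.0391,0],
    [0,0.92,0,0,0,0,0],
    [0,0.92,0,0,0,0,0],
    [0,0.92,0,0,0,0,0],
    [0,0.92,0,0,0,0,0],
  ],
)

```text
time_s: 26.22
ee_pos: [0.5387, -0.1086, 0.1671]
orientation: [3.141, 0.059, 0.002]
wrist_force: [0.4, -1.2, -0.5]
grip_width: 0.0426
grasp_force: 0.0
```

Request:
carry_out(
  rows=[
    [0,0.92,0,0,0,0,0],
    [0,0,0,0,0,0,0],
    [0,0,0,0,0,0,0],
  ],
)

```text
time_s: 26.47
ee_pos: [0.5394, -0.1317, 0.1668]
orientation: [-3.141, -0.054, -0.001]
wrist_force: [0.2, 0.2, -0.2]
grip_width: 0.0426
grasp_force: 0.0
```

```bash
python3 st.py
```

```text
26.4667 [ 0.5394 -0.1317  0.1668] yaw 1.97 F [ 0.22  0.17 -0.23] M [ 0.043  0.035 -0.001] q6 1.172 to driver (tool mm) [  -1.2 -116.3   71.4]
```

Request:
carry_out(
  rows=[
    [-0.06,-0.04,0.9,0,0,0,0],
    [0,0,0.9,0,0,0,0],
    [0,0,0.9,0,0,0,0],
    [0,0,0.9,0,0,0,0],
    [0,0,0.9,0,0,0,0],
  ],
)

```text
time_s: 26.88
ee_pos: [0.5376, -0.1284, 0.0536]
orientation: [-3.141, -0.059, -0.001]
wrist_force: [0.1, -0.0, 0.6]
grip_width: 0.0425
grasp_force: 0.0
```

Request:
carry_out(
  rows=[
    [0,0,0.8,0,0,0,0],
    [0,0,0.4,0,0,0,0],
    [0,0,0.1,0,0,0,0],
    [0,0,0,0,0,0,0],
  ],
)

```text
time_s: 27.22
ee_pos: [0.5371, -0.129, 0.0215]
orientation: [-3.14, -0.058, 0.002]
wrist_force: [0.0, 0.5, 0.1]
grip_width: 0.043
grasp_force: 0.0
```

Request:
carry_out(
  rows=[
    [0,0,0,0,0,0,-1],
    [0,0,0,0,0,0,-1],
    [0,0,0,0,0,0,-1],
    [0,0,0,0,0,0,-1],
    [0,0,0,0,0,0,-1],
  ],
  squeeze=25,
)

```text
time_s: 27.63
ee_pos: [0.5387, -0.1303, 0.0232]
orientation: [3.14, 0.057, 0.004]
wrist_force: [-0.1, -0.6, 6.5]
grip_width: 0.0113
grasp_force: 29.0
```

```bash
python3 st.py
```

```text
27.6333 [ 0.5387 -0.1303  0.0232] yaw 2.09 F [-0.08 -0.57  6.48] M [-0.014  0.063 -0.029] q6 1.172 to driver (tool mm) [  -0.  -114.8  -72.4]
```

Request:
carry_out(
  rows=[
    [0,0,-0.06,0,0,0,-1],
    [0,0,0,0,0,0,-1],
  ],
)

```text
time_s: 27.8
ee_pos: [0.538, -0.1301, 0.0237]
orientation: [3.141, 0.057, 0.002]
wrist_force: [1.6, -2.3, -3.9]
grip_width: 0.0111
grasp_force: 27.7
```

```bash
python3 st.py
```

```text
27.8 [ 0.538  -0.1301  0.0237] yaw 2.07 F [ 1.56 -2.28 -3.94] M [-0.427 -0.385 -0.226] q6 1.173 to driver (tool mm) [   0.6 -114.6  -71.9]
```

Request:
carry_out(
  rows=[
    [0,0,0.022,0,0,0,-1],
    [0,0.05,0,0,0,0,-1],
    [0,0.05,0,0,0,0,-1],
    [0,0.05,0,0,0,0,-1],
  ],
)

```text
time_s: 28.13
ee_pos: [0.5378, -0.1308, 0.0231]
orientation: [-3.137, -0.054, -0.001]
wrist_force: [2.1, 13.6, 6.8]
grip_width: 0.011
grasp_force: 29.1
```

Request:
carry_out(
  rows=[
    [0,0.05,0,0,0,0,-1],
  ],
)

```text
time_s: 28.22
ee_pos: [0.5376, -0.1316, 0.0231]
orientation: [-3.136, -0.054, -0.0]
wrist_force: [2.3, 14.6, 8.7]
grip_width: 0.0113
grasp_force: 29.2
```

Request:
carry_out(
  rows=[
    [0,0.05,0,0,0,0,-1],
  ],
)

```text
time_s: 28.3
ee_pos: [0.5374, -0.1325, 0.0231]
orientation: [-3.136, -0.054, 0.0]
wrist_force: [2.7, 13.6, 9.4]
grip_width: 0.0109
grasp_force: 29.4
```

Request:
carry_out(
  rows=[
    [0,-0.05,0,0,0,0,-1],
    [0,-0.05,0,0,0,0,-1],
    [0,-0.05,0,0,0,0,-1],
  ],
)

```text
time_s: 28.55
ee_pos: [0.5376, -0.1326, 0.0232]
orientation: [3.14, 0.058, 0.0]
wrist_force: [-1.6, -6.6, 5.0]
grip_width: 0.0111
grasp_force: 28.8
```

Request:
carry_out(
  rows=[
    [0,-0.05,0,0,0,0,-1],
  ],
)

```text
time_s: 28.63
ee_pos: [0.5382, -0.1325, 0.0232]
orientation: [3.139, 0.059, 0.002]
wrist_force: [0.1, -8.8, 1.3]
grip_width: 0.0113
grasp_force: 28.3
```

Request:
carry_out(
  rows=[
    [0,-0.05,0,0,0,0,-1],
  ],
)

```text
time_s: 28.72
ee_pos: [0.5387, -0.1323, 0.0233]
orientation: [3.137, 0.059, 0.004]
wrist_force: [0.6, -10.7, 0.9]
grip_width: 0.0115
grasp_force: 28.3
```

Request:
carry_out(
  rows=[
    [0,-0.05,0,0,0,0,-1],
  ],
)

```text
time_s: 28.8
ee_pos: [0.5389, -0.1314, 0.0233]
orientation: [3.137, 0.06, 0.004]
wrist_force: [-0.1, -10.4, 1.9]
grip_width: 0.0116
grasp_force: 28.3
```

Request:
carry_out(
  rows=[
    [0,-0.05,0,0,0,0,-1],
  ],
)

```text
time_s: 28.88
ee_pos: [0.5388, -0.1303, 0.0233]
orientation: [3.137, 0.059, 0.004]
wrist_force: [0.6, -10.8, 0.9]
grip_width: 0.0112
grasp_force: 28.3
```

Request:
carry_out(
  rows=[
    [0,-0.05,0,0,0,0,-1],
  ],
)

```text
time_s: 28.97
ee_pos: [0.5387, -0.129, 0.0233]
orientation: [3.137, 0.059, 0.004]
wrist_force: [-0.1, -11.2, 1.4]
grip_width: 0.0115
grasp_force: 28.3
```

Request:
carry_out(
  rows=[
    [0,-0.05,0,0,0,0,-1],
  ],
)

```text
time_s: 29.05
ee_pos: [0.5387, -0.1278, 0.0233]
orientation: [3.137, 0.059, 0.004]
wrist_force: [-0.0, -10.8, 0.5]
grip_width: 0.0115
grasp_force: 28.3
```

Request:
carry_out(
  rows=[
    [0,-0.05,0,0,0,0,-1],
  ],
)

```text
time_s: 29.13
ee_pos: [0.5387, -0.1265, 0.0233]
orientation: [3.137, 0.059, 0.004]
wrist_force: [0.7, -10.4, 0.7]
grip_width: 0.011
grasp_force: 28.3
```

Drag is about 11–14 N, which puts the normal force at about 5.9 N: in range but high. I'll back the screw off about 0.3 rad net, plus slot slack.

Request:
carry_out(
  rows=[
    [0,0,0,0,0,0,0],
    [0,0,0,0,0,0,0],
    [0,0,0,0,0,0,0],
    [0,0,-0.5,0,0,0,0],
    [0,0,-0.9,0,0,0,0],
  ],
)

```text
time_s: 29.55
ee_pos: [0.5343, -0.1222, 0.0556]
orientation: [-3.138, -0.057, 0.01]
wrist_force: [0.1, -0.4, -0.0]
grip_width: 0.0422
grasp_force: 0.0
```

Request:
carry_out(
  rows=[
    [0,0,-0.9,0,0,0,0],
    [0,0,-0.9,0,0,0,0],
    [0,0,-0.9,0,0,0,0],
    [0,0,-0.9,0,0,0,0],
    [0,0,-0.8,0,0,0,0],
  ],
)

```text
time_s: 29.97
ee_pos: [0.5367, -0.123, 0.1689]
orientation: [-3.14, -0.058, 0.001]
wrist_force: [0.1, -0.6, 0.5]
grip_width: 0.0427
grasp_force: 0.0
```

Request:
carry_out(
  rows=[
    [0,-0.88,0,0,0,0,0],
    [0,-0.88,0,0,0,0,0],
    [0,-0.88,0,0,0,0,0],
    [0,-0.88,0,0,0,0,0],
    [0,-0.88,0,0,0,0,0],
  ],
)

```text
time_s: 30.38
ee_pos: [0.5322, -0.0123, 0.1675]
orientation: [-3.14, -0.057, 0.002]
wrist_force: [0.9, 1.2, 0.2]
grip_width: 0.0426
grasp_force: 0.0
```

Request:
carry_out(
  rows=[
    [0,0,0,0,0,-0.0388,0],
    [0,0,0,0,0,-0.0388,0],
    [0,0,0,0,0,-0.0388,0],
    [0,0,0,0,0,-0.0388,0],
    [0,0,0,0,0,-0.0388,0],
  ],
)

```text
time_s: 30.8
ee_pos: [0.5324, -0.013, 0.1673]
orientation: [-2.975, -1.007, 0.002]
wrist_force: [0.1, -0.1, -1.0]
grip_width: 0.0427
grasp_force: 0.0
```

Request:
carry_out(
  rows=[
    [0,0,0,0,0,0,0],
    [0,0,0,0,0,0,0],
  ],
)

```text
time_s: 30.97
ee_pos: [0.5326, -0.0133, 0.1674]
orientation: [-2.98, -0.992, 0.001]
wrist_force: [0.5, 0.2, -0.3]
grip_width: 0.0429
grasp_force: 0.0
```

```bash
python3 st.py
```

```text
30.9667 [ 0.5326 -0.0133  0.1674] yaw 36.82 F [ 0.52  0.21 -0.26] M [-0.009 -0.046  0.045] q6 0.773 to driver (tool mm) [ 0.   2.9 71.9]
```

Request:
carry_out(
  rows=[
    [0,0.11,0,0,0,0,0],
    [0,0,0.9,0,0,0,0],
    [0,0,0.9,0,0,0,0],
    [0,0,0.8,0,0,0,0],
    [0,0,0.2,0,0,0,0],
  ],
)

```text
time_s: 31.38
ee_pos: [0.5325, -0.0156, 0.095]
orientation: [-2.978, -0.992, 0.007]
wrist_force: [-0.1, 0.2, -0.8]
grip_width: 0.0426
grasp_force: 0.0
```

Request:
carry_out(
  rows=[
    [0,0,0,0,0,0,-1],
    [0,0,0,0,0,0,-1],
    [0,0,0,0,0,0,-1],
    [0,0,0,0,0,0,-1],
    [0,0,0,0,0,0,-1],
  ],
  squeeze=60,
)

```text
time_s: 31.8
ee_pos: [0.5351, -0.0154, 0.0987]
orientation: [-2.979, -0.997, -0.002]
wrist_force: [-0.8, 2.6, 2.1]
grip_width: 0.0132
grasp_force: 59.2
```

```bash
python3 st.py
```

```text
31.8 [ 0.5351 -0.0154  0.0987] yaw 36.99 F [-0.81  2.63  2.1 ] M [0.547 0.349 0.049] q6 0.766 to driver (tool mm) [-0.7 -0.4  3.2]
```

Request:
carry_out(
  rows=[
    [0,0,0,0,0,-0.0358,-1],
    [0,0,0,0,0,-0.0358,-1],
    [0,0,0,0,0,-0.0358,-1],
    [0,0,0,0,0,-0.0358,-1],
  ],
)

```text
time_s: 32.13
ee_pos: [0.5349, -0.0152, 0.0986]
orientation: [-2.677, -1.643, -0.001]
wrist_force: [-2.1, 3.1, 2.7]
grip_width: 0.013
grasp_force: 59.3
```

```bash
python3 st.py
```

```text
32.1333 [ 0.5349 -0.0152  0.0986] yaw 63.07 F [-2.12  3.06  2.71] M [ 0.602  0.481 -0.08 ] q6 0.311 to driver (tool mm) [-0.5 -0.4  3.1]
```

Request:
carry_out(
  rows=[
    [0,0,0,0,0,0,-1],
  ],
)

```text
time_s: 32.22
ee_pos: [0.535, -0.0154, 0.0986]
orientation: [-2.679, -1.641, -0.001]
wrist_force: [-2.1, 3.0, 5.0]
grip_width: 0.0126
grasp_force: 59.5
```

```bash
python3 st.py
```

```text
32.2167 [ 0.535  -0.0154  0.0986] yaw 63.0 F [-2.07  3.04  4.98] M [ 0.609  0.465 -0.007] q6 0.312 to driver (tool mm) [-0.4 -0.6  3.1]
```

Request:
carry_out(
  rows=[
    [0,0,0,0,0,0,0],
    [0,0,0,0,0,0,0],
    [0,0,0,0,0,0,0],
    [0,0,-0.6,0,0,0,0],
    [0,0,-0.9,0,0,0,0],
  ],
)

```text
time_s: 32.63
ee_pos: [0.5331, -0.0158, 0.1338]
orientation: [-2.681, -1.633, 0.006]
wrist_force: [0.1, -0.8, 0.5]
grip_width: 0.0425
grasp_force: 0.0
```

Request:
carry_out(
  rows=[
    [0,0,-0.9,0,0,0,0],
    [0,0,-0.4,0,0,0.0377,0],
    [0,0,0,0,0,0.0377,0],
    [0,0,0,0,0,0.0377,0],
    [0,0,0,0,0,0.0377,0],
  ],
)

```text
time_s: 33.05
ee_pos: [0.5354, -0.0162, 0.1683]
orientation: [2.994, 0.95, 0.002]
wrist_force: [-0.8, 0.5, -0.4]
grip_width: 0.0428
grasp_force: 0.0
```

Request:
carry_out(
  rows=[
    [0,0,0,0,0,0.0377,0],
    [0,0,0,0,0,0.0377,0],
    [0,0,0,0,0,0.0377,0],
    [0,0,0,0,0,0.0377,0],
    [0,0,0,0,0,0.0377,0],
  ],
)

```text
time_s: 33.47
ee_pos: [0.5351, -0.0161, 0.1678]
orientation: [3.141, 0.035, 0.001]
wrist_force: [0.5, 1.2, -0.2]
grip_width: 0.043
grasp_force: 0.0
```

Request:
carry_out(
  rows=[
    [0,0.88,0,0,0,0,0],
    [0,0.88,0,0,0,0,0],
    [0,0.88,0,0,0,0,0],
    [0,0.88,0,0,0,0,0],
    [0,0.88,0,0,0,0,0],
  ],
)

```text
time_s: 33.88
ee_pos: [0.5384, -0.1271, 0.1678]
orientation: [3.141, 0.044, 0.001]
wrist_force: [0.7, 0.1, -1.1]
grip_width: 0.0428
grasp_force: 0.0
```

Request:
carry_out(
  rows=[
    [0,0,0,0,0,0,0],
    [0,0,0,0,0,0,0],
  ],
)

```text
time_s: 34.05
ee_pos: [0.5384, -0.1269, 0.1677]
orientation: [3.141, 0.042, 0.001]
wrist_force: [0.2, 0.6, 0.2]
grip_width: 0.0425
grasp_force: 0.0
```

```bash
python3 st.py
```

```text
34.05 [ 0.5384 -0.1269  0.1677] yaw 1.52 F [0.19 0.6  0.18] M [-0.015 -0.005 -0.014] q6 1.188 to driver (tool mm) [  -1.1 -111.5   72.2]
```

Request:
carry_out(
  rows=[
    [-0.04,0,0.9,0,0,0,0],
    [0,0,0.9,0,0,0,0],
    [0,0,0.9,0,0,0,0],
    [0,0,0.9,0,0,0,0],
    [0,0,0.9,0,0,0,0],
  ],
)

```text
time_s: 34.47
ee_pos: [0.5371, -0.1247, 0.0545]
orientation: [-3.141, -0.047, -0.001]
wrist_force: [0.2, 0.3, 0.6]
grip_width: 0.0425
grasp_force: 0.0
```

Request:
carry_out(
  rows=[
    [0,0,0.8,0,0,0,0],
    [0,0,0.4,0,0,0,0],
    [0,0,0.1,0,0,0,0],
    [0,0,0,0,0,0,0],
  ],
)

```text
time_s: 34.8
ee_pos: [0.5368, -0.1251, 0.0224]
orientation: [-3.141, -0.047, 0.002]
wrist_force: [1.0, 0.5, -0.0]
grip_width: 0.0427
grasp_force: 0.0
```

Request:
carry_out(
  rows=[
    [0,0,0,0,0,0,-1],
    [0,0,0,0,0,0,-1],
    [0,0,0,0,0,0,-1],
    [0,0,0,0,0,0,-1],
    [0,0,-0.038,0,0,0,-1],
  ],
  squeeze=25,
)

```text
time_s: 35.22
ee_pos: [0.5376, -0.1261, 0.0244]
orientation: [3.141, 0.047, 0.002]
wrist_force: [0.1, -0.5, -3.8]
grip_width: 0.0112
grasp_force: 26.9
```

Request:
carry_out(
  rows=[
    [0,0.05,0,0,0,0,-1],
    [0,0.05,0,0,0,0,-1],
    [0,0.05,0,0,0,0,-1],
    [0,0.05,0,0,0,0,-1],
  ],
)

```text
time_s: 35.55
ee_pos: [0.537, -0.1282, 0.0241]
orientation: [-3.137, -0.044, 0.0]
wrist_force: [1.0, 10.9, 6.7]
grip_width: 0.0111
grasp_force: 28.3
```

Request:
carry_out(
  rows=[
    [0,0.05,0,0,0,0,-1],
  ],
)

```text
time_s: 35.63
ee_pos: [0.537, -0.1293, 0.0241]
orientation: [-3.137, -0.044, 0.001]
wrist_force: [0.2, 11.0, 5.7]
grip_width: 0.0112
grasp_force: 28.3
```

Request:
carry_out(
  rows=[
    [0,0.05,0,0,0,0,-1],
  ],
)

```text
time_s: 35.72
ee_pos: [0.5369, -0.1304, 0.0241]
orientation: [-3.137, -0.044, 0.001]
wrist_force: [0.0, 11.2, 6.4]
grip_width: 0.0113
grasp_force: 28.3
```

Request:
carry_out(
  rows=[
    [0,-0.05,0,0,0,0,-1],
    [0,-0.05,0,0,0,0,-1],
    [0,-0.05,0,0,0,0,-1],
    [0,-0.05,0,0,0,0,-1],
  ],
)

```text
time_s: 36.05
ee_pos: [0.5381, -0.1303, 0.0242]
orientation: [3.138, 0.049, 0.003]
wrist_force: [-0.7, -8.7, 0.6]
grip_width: 0.0112
grasp_force: 27.6
```

Request:
carry_out(
  rows=[
    [0,-0.05,0,0,0,0,-1],
  ],
)

```text
time_s: 36.13
ee_pos: [0.5383, -0.1294, 0.0241]
orientation: [3.138, 0.049, 0.003]
wrist_force: [0.0, -8.6, 1.5]
grip_width: 0.0114
grasp_force: 27.6
```

Request:
carry_out(
  rows=[
    [0,-0.05,0,0,0,0,-1],
  ],
)

```text
time_s: 36.22
ee_pos: [0.5384, -0.1283, 0.0241]
orientation: [3.137, 0.049, 0.003]
wrist_force: [-1.6, -8.9, 1.5]
grip_width: 0.0114
grasp_force: 27.6
```

Request:
carry_out(
  rows=[
    [0,-0.05,0,0,0,0,-1],
  ],
)

```text
time_s: 36.3
ee_pos: [0.5384, -0.1271, 0.0241]
orientation: [3.137, 0.048, 0.004]
wrist_force: [-1.7, -9.0, 1.5]
grip_width: 0.0115
grasp_force: 27.6
```

The two strokes give about 4.1 and 4.7 N, so the setting is right. I'll release and withdraw.

Request:
carry_out(
  rows=[
    [0,0,0,0,0,0,0],
    [0,0,0,0,0,0,0],
    [0,0,0,0,0,0,0],
    [0,0,-0.5,0,0,0,0],
    [0,0,-0.9,0,0,0,0],
  ],
)

```text
time_s: 36.72
ee_pos: [0.5346, -0.1234, 0.0567]
orientation: [-3.139, -0.047, 0.008]
wrist_force: [0.1, -0.5, 0.4]
grip_width: 0.0422
grasp_force: 0.0
```

Request:
carry_out(
  rows=[
    [0,0,-0.9,0,0,0,0],
    [0,0,-0.9,0,0,0,0],
    [0,0.5,-0.8,0,0,0,0],
    [0,0.5,0,0,0,0,0],
    [0,0,0,0,0,0,0],
  ],
)

```text
time_s: 37.13
ee_pos: [0.5393, -0.1517, 0.1248]
orientation: [3.139, 0.046, 0.005]
wrist_force: [0.3, 0.1, -1.0]
grip_width: 0.0428
grasp_force: 0.0
```

```bash
python3 st.py
python3 - <<'E'
from h import *
# wooden bar expected at yaw 63 deg, z .157 top: sample colours along it
u=np.array([np.cos(np.radians(63)),np.sin(np.radians(63)),0])
for n in("side","scene"):
    f=snap(n,n+"9");P=[np.array([.5345,-.0155,.155])+k*u for k in(-.025,0,.025)]
    print(n,[f["pixels"][int(v),int(x)].tolist() for x,v in w2pix(f,P)])
E
```

```text
37.1333 [ 0.5393 -0.1517  0.1248] yaw 1.67 F [ 0.26  0.07 -1.  ] M [ 0.018  0.022 -0.021] q6 1.145 to driver (tool mm) [  -1.1 -136.3   29. ]
side [[255, 197, 110], [254, 197, 112], [254, 195, 111]]
scene [[246, 197, 120], [246, 202, 126], [246, 197, 121]]
```

The wooden T-bar is where it should be in both cameras, so the driver is standing in the screw. Handing in.

```bash
python3 -c "from plant import job_done; print(job_done())"
```

```text
the job is handed in; nothing more can be done
None
```

I handed the job in at about 37 s of the 72 s, but the hand-in returned no verdict: the block's nose is about 29 mm past the screw axis, the stop bears on it with roughly 4.4 N (estimated from the drag), the driver stands released in the screw, and no other bench item was touched as far as I could tell.

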